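# Put the fresh cheeses to press

### The job

Put the fresh cheeses to press, for a light first pressing. First check the press's ratchet: swing the handle all the way anticlockwise (seen from above; it must click back loosely), then all the way clockwise (it must bite and bring the plate down a little); then stand all the cheese moulds that are there upright side by side in the drip tray between rib and back wall, slide the tray fully home and stand the small glass upright on the worktop with its mouth under the end of the spout. Pump the handle until the plate has met the moulds and pressed the sprung bed under the tray down by about 5 mm (no more than 10; it cannot be wound back up), then turn the lock lever fully over so that the press holds; leave the jug and the mug alone.

Things in the scene. Friction and masses are not known exactly. Their poses are not given: they have to be found in the camera images.
- press: cheese press, fixed: steel frame 300 mm wide; uprights at y = +-131 mm, 18 mm thick; crosshead 34 mm deep in x, 232 to 250 mm high; tray runners on legs at y = +-114 mm, 92 mm high, reaching 180 mm to the front (-x, towards the robot). Origin on the worktop under the vertical screw axis, z up. x, y, front and rear below are the press's own
- tray (a joint): slide of the aluminium drip tray along the press's +x, m: 0 pulled out, 0.13 home under the plate (end stop); about 2 N of friction; pushed home at its front wall
- tray_zone (a point): on the tray: centre of the moulds' place, on the floor 88 mm above the worktop; at x = y = 0 of the press when the tray is home. The place is 89 mm deep, from a rib (6 mm high, its edge at x = -44 mm) to the back wall (16 mm high, at +45 mm), and 204 mm wide between side walls: three moulds in a row along y, 68 mm apart
- tray_front (a point): on the tray: middle of the outer face of its front wall, 104 mm above the worktop; the wall is 212 mm wide, its top 113 mm high; push here along the press's +x
- spout_tip (a point): on the tray: end of the spout, where whey drips, 86 mm above the worktop; the spout is a channel 24 mm wide, from 85 to 95 mm high, standing out 74 mm from the middle of the front wall
- handle (a joint): pumping handle on top, rad, about the screw axis: 0 points to the press's front (-x), positive is clockwise from above (knob towards +y); stops at -0.6 and 1.4. Ratchet: clockwise its pawl catches one of 14 teeth (up to 0.45 rad of lost motion) and turns the nut along; anticlockwise it clicks back loosely and the nut stays. 2 to 8 N at the knob
- handle_knob (a point): middle of the upright dark wooden knob on the handle's end, 110 mm from the screw axis: 19 mm thick, from 286 to 319 mm above the worktop (this point: 305 mm); the handle bar's top is at 286 mm
- screw (a joint): turn of the toothed ratchet nut, rad, positive clockwise = plate down, 4.77 mm per rad (30 mm a turn). Only the handle's clockwise swing turns it: the plate cannot be wound back up
- plate_under (a point): centre of the underside of the wooden pressing plate (78 mm in x, 206 mm in y, 12 mm thick); 178 to 184 mm above the worktop at the start. Moulds in the tray reach up to 152 mm
- bed (a joint): how far the sprung bed (runners and tray, on four coil springs) has sunk under the plate, m: 0 until the plate presses on the moulds, then as far as the screw goes on; 10 to 15 N to start, then 1.2 N per mm; solid at 0.015. Heights above the worktop given for the tray, its points and the moulds in it are for 0
- lock (a joint): cam lever clamping the nut, rad, on a vertical pivot at x = 0, y = -45.5 mm of the press: 0 to 0.2 free (at 0 it points to -y, 0.2 rad to the front), 1.2 fully over (stop); it turns anticlockwise from above, the knob going to the rear on a 52 mm radius; stiffer near the end (about 5 N at the knob); stays where left, and locked it holds the nut
- lock_knob (a point): middle of the upright black knob on the lock lever's end: 16 mm thick, from 268 to 298 mm above the worktop (this point: 286 mm)
- mould_1: a filled cheese mould: white perforated plastic cup closed by a pale wooden follower disc, one rigid body of about 0.16 kg; 58 mm across the foot, 61 at 50 mm height, rim band 65 mm at 50 to 56 mm, 64 mm high to the follower's top; origin at the centre of its underside, z up. Two or three of the three are there
- mould_2: a filled cheese mould: white perforated plastic cup closed by a pale wooden follower disc, one rigid body of about 0.16 kg; 58 mm across the foot, 61 at 50 mm height, rim band 65 mm at 50 to 56 mm, 64 mm high to the follower's top; origin at the centre of its underside, z up. Two or three of the three are there
- mould_3: a filled cheese mould: white perforated plastic cup closed by a pale wooden follower disc, one rigid body of about 0.16 kg; 58 mm across the foot, 61 at 50 mm height, rim band 65 mm at 50 to 56 mm, 64 mm high to the follower's top; origin at the centre of its underside, z up. Two or three of the three are there
- whey_glass: small thin drinking glass (tumbler), 64 mm across the mouth, 69 mm high, 140 g; origin at the centre of its underside, z up
- milk_jug: bystander: small jug with a handle, 67x103x85 mm; origin at the centre of its underside
- mug: bystander: plain mug with a handle, 88x123x102 mm; origin at the centre of its underside
Mind the look-alikes: they are no part of the job. Leave any blue look-alike of the whey_glass alone.

How it is judged:
By the outcome, as a careful person would: the job done as asked, in the order asked, and still so for the second after the job is handed in, with the robot touching nothing.
Of mould_1, mould_2, mould_3 only 2 to 3 are there at a start; the rules pass over those that are not, and their reading is None.
At some moment in a run one of whey_glass may be knocked a few centimetres aside while the robot is not near it.
Once in a run the grip may slacken for a moment while it holds something.
It also fails if it takes over 210 s, if anything falls off the work surface, if the arm or the gripper's body presses on something with over 40 N, if the wrist force passes 120 N, or if a joint passes its speed limit or range.

### The arm

A 6-joint arm with a two-finger parallel gripper is mounted at the origin on a cart in front of the work surface, level with it; the furniture and walls round the work are solid. World frame = base frame: x ahead of the robot, y to its left, z up, the work surface at z = 0. Lengths are in m, angles in rad, forces in N, time in s.
With the tool pointing down it reaches from about 0.4 to 0.825 m from the base axis. Payload 7 kg.
Tool frame: the origin (TCP) lies at the very end of the fingers, on their centre line; the grasp point (between the pads) lies arm.grip_point_offset behind it (arm.grip_point_offset is the distance from the TCP to the grasp point, in m); z points along the fingers, y is the line along which they close (so a half turn about z gives the same grasp; the last joint's range is limited). The gripper opens to 88 mm and grips with 3 to 60 N. Pads are 19 mm wide; open, the fingers measure 130 mm over their backs; the gripper's body (78 mm by 193 mm) begins 47 mm behind the grasp point.
Start: joints at [-1.021, 0.359, 0.012, 0, -1.224, -0.288], TCP at [0.175, -0.652, 0.227] pointing down, gripper open.
Joint ranges: [-3.07, 3.07], [-1.43, 2.12], [-1.02, 1.25], [-3.03, 1.67], [-3.05, -0], [-3.03, 3.03]. Speed limits (rad/s): [2.39, 2.39, 3.01, 3.14, 3.14, 3.14].

### API

Orientations are given as [roll, pitch, yaw] about the fixed x, y, z axes, in that order (R = Rz(yaw) Ry(pitch) Rx(roll)).
In Python, from station import arm gives the robot as it stands.
- The arm moves only by the shell command python3 -m crank 'ROWS' [OPENING] [FORCE]. ROWS is JSON, a list of rows, each an object of numbers: "dx", "dy", "dz": the shift along the tool's x, y, z in cm; "wx", "wy", "wz": the turn, a rotation vector about the tool's x, y, z in degrees. A call has exactly 10 rows; each row is the pose to reach, as a shift and turn from the pose commanded when the call began, along the tool's axes at that moment; what a row does not reach only later rows make up. A row lasts 1/8 s, in which the tool goes at most 62.5 mm and 10.7 degrees, less where a joint would pass 70% of its speed; a pose out of reach is approached as far as the arm can. A call with a gripper value outside its range is refused whole. OPENING is the finger opening in cm, from 0 to 8.76, set as the call begins (- or left out, the last holds). The fingers move at their own pace and stop on an object; FORCE is the grip in N (left out, the last holds). Time passes only in rows, so rows that repeat a pose let the fingers close, or fill a call up. It gives the time, the measured TCP pose, the force, the opening and the grip force at its end, in the units of the state.
- arm.get_state(): the state, without advancing time (a new reading comes with each control period).
- arm.grab_frame(name): name is "scene" or "side" or "wrist"; returns the picture (384x512x3 uint8, red, green, blue); there is no depth.
- arm.calibration(name): a dict with "fx", "fy", "cx", "cy" (pixels), "dist_coeffs" ([k1, k2, p1, p2, k3] as OpenCV has them; the pictures are not rectified), "world_from_camera" (4x4, takes a point from camera to world coordinates). Camera axes: x right, y down, z forward; pixel columns grow to the right and rows downward; lengths in m; the calibration is good to about 2 mm. A picture is of the moment at which its call begins: read the wrist's pose just before it. calibration takes no time and is no camera call; for the wrist camera it gives the pose at the moment of the call.
- arm.job_done(): hands the job in; it is judged then, once.
Trained networks look in the newest picture that a camera, given by its name, has taken for a name from the list of things; names that differ only in an ending like _2 or _b are one class to them, and where a whole thing is asked for, a point or a joint stands for the part that bears it (a point fixed in the world has none). Each returns a list of dicts, best first, with "confidence" (0 to 1); they miss things now and then, are a little off and sometimes report something else, mostly with a low value. They report only what shows in the picture. A call takes as long as a camera call. They do not tell look-alikes from the thing itself.
- arm.find_in(camera, query): "centre" ([x, y, z] in m, in world coordinates, good to about 4 mm: the middle of the surface that is visible of it).
- arm.masks_of(camera, query): "pixels" (384x512 bool, what is visible of it).
- arm.mark_of(camera, query): "centre" ([x, y, z] in m, in world coordinates, good to about 4 mm: a listed point, or the origin of a listed thing).
The state is a dict: "t": time; "q": joint angles; "qd": joint speeds; "joint_efforts": joint torques, N m; "eef_pos": TCP position; "ee_rot": TCP orientation; "force": force on the tool from outside, world axes, zero at the start; "moment": the same for the moment, N m; "width": finger opening in m; "gripper_force": force on a finger pad.
Only numpy, scipy, OpenCV 4.12 (cv2) and the standard library are available. Lean on these libraries where they do the work, as an engineer would, in place of code of your own. Each camera call takes 0.05 s, during which the arm holds its last target. There are 200 camera calls.

## Working session

There is one attempt and no reset: what is moved stays moved. The work goes in short steps, Python scripts to look and compute and a shell command to move; the robot and the scene stay as the last step left them, time stands still between calls to the robot, and variables do not carry over. Pictures are saved under pics/ and viewed, at most 14 in all, crops included, and the job is handed in when it is done.

```bash
ls; mkdir -p pics; cat > h.py <<'E'
import numpy as np, cv2
from station import arm
from scipy.spatial.transform import Rotation as R
def snap(c,n=None):
    f=arm.grab_frame(c)
    if n: cv2.imwrite(f'pics/{n}.png',f[...,::-1])
    return f
def st():
    s=arm.get_state(); return np.array(s['eef_pos']),np.array(s['ee_rot']),s
def Rt(rpy): return R.from_euler('xyz',rpy).as_matrix()
E
python3 - <<'E'
from h import *
p,r,s=st(); print(s['t'],p,r,s['width'],arm.grip_point_offset); print(Rt(r).round(3))
a=snap('scene');b=snap('side')
cv2.imwrite('pics/s1.png',cv2.resize(a,(768,576))[...,::-1]);cv2.imwrite('pics/d1.png',cv2.resize(b,(768,576))[...,::-1])
for c in ['scene','side']:
    K=arm.calibration(c);print(c,np.array(K['world_from_camera']).round(3).tolist())
    for q in ['press','tray_zone','tray_front','spout_tip','handle_knob','plate_under','lock_knob','mould_1','whey_glass','milk_jug','mug']:
        print(q,[(round(d['confidence'],2),np.round(d['centre'],3).tolist()) for d in arm.mark_of(c,q)])
print(st()[2]['t'])
E
```

```text
pics
0.0 [ 0.17457925 -0.65152824  0.22560729] [ 3.13990934e+00 -1.39396857e-04 -2.87986552e+00] 0.08782620967069747 0.0188
[[-0.966 -0.259 -0.001]
 [-0.259  0.966  0.002]
 [ 0.     0.002 -1.   ]]
scene [[-0.223, -0.77, 0.598, -0.318], [-0.975, 0.186, -0.123, 0.206], [-0.016, -0.61, -0.792, 1.353], [0.0, 0.0, 0.0, 1.0]]
press [(0.73, [0.378, 0.132, 0.09]), (0.58, [0.674, 0.108, 0.001])]
tray_zone [(0.23, [0.421, 0.346, -0.002])]
tray_front [(0.62, [0.45, 0.127, 0.104]), (0.26, [0.676, 0.107, 0.178])]
spout_tip [(0.75, [0.379, 0.131, 0.088])]
handle_knob [(0.5, [0.573, 0.155, 0.304])]
plate_under [(0.9, [0.674, 0.104, 0.178])]
lock_knob [(0.6, [0.657, 0.008, 0.284])]
mould_1 [(0.77, [0.462, -0.339, -0.001])]
whey_glass [(0.85, [0.424, 0.346, -0.002]), (0.74, [0.343, 0.273, 0.001])]
milk_jug []
mug [(0.85, [0.68, 0.392, 0.002]), (0.4, [0.676, 0.107, 0.183])]
side [[0.264, 0.725, -0.636, 1.53], [0.964, -0.188, 0.186, -0.271], [0.016, -0.663, -0.749, 1.351], [0.0, 0.0, 0.0, 1.0]]
press [(0.96, [0.674, 0.103, 0.0])]
tray_zone [(0.82, [0.548, 0.116, 0.088])]
tray_front [(0.62, [0.455, 0.125, 0.103])]
spout_tip [(0.79, [0.383, 0.135, 0.089])]
handle_knob [(0.59, [0.572, 0.155, 0.307])]
plate_under [(0.61, [0.674, 0.105, 0.182]), (0.4, [0.425, 0.347, -0.001])]
lock_knob [(0.62, [0.662, 0.012, 0.283])]
mould_1 [(0.72, [0.445, -0.195, -0.002]), (0.7, [0.462, -0.341, -0.002]), (0.21, [0.383, 0.135, 0.089])]
whey_glass [(0.69, [0.456, 0.127, 0.1]), (0.64, [0.346, 0.269, 0.002]), (0.55, [0.421, 0.35, -0.004])]
milk_jug [(0.61, [0.706, -0.372, 0.0])]
mug [(0.83, [0.679, 0.389, 0.001])]
1.2
```

View pics/s1.png

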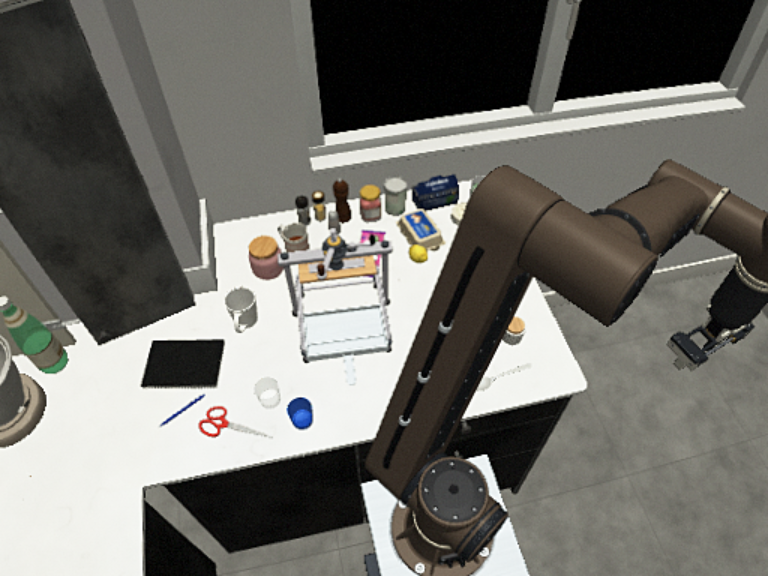

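View pics/d1.png

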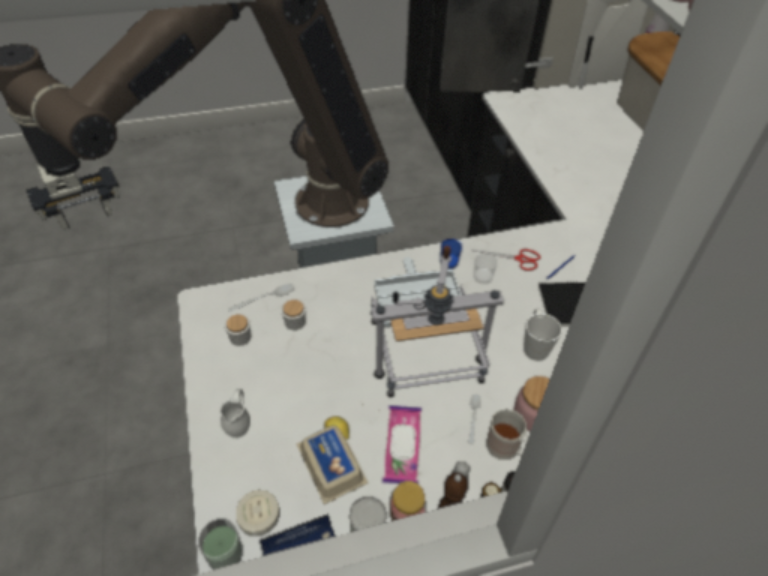

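The scene picture shows a clear glass at (266,390), a blue look-alike at (300,412), the press at (340,290) with its tray pulled out, and one mould at (515,330). The side picture shows two moulds at (238,328) and (293,312), and a pale round thing at (258,512) that could be a third. I'll check these in one crop.

```bash
python3 - <<'E'
from h import *
acc={}
for i in range(3):
  for c in ['scene','side']:
    f=snap(c)
    if i==0:
        if c=='scene': a=cv2.resize(f[235:305,145:245],(400,280),interpolation=cv2.INTER_CUBIC)
        else: b=cv2.resize(f[190:240,140:220],(400,250),interpolation=cv2.INTER_CUBIC); d=cv2.resize(f[320:380,125:225],(400,240),interpolation=cv2.INTER_CUBIC)
    for q in ['press','tray_zone','tray_front','spout_tip','handle_knob','plate_under','lock_knob','mould_1','whey_glass']:
        for x in arm.mark_of(c,q):
            if x['confidence']>.3: acc.setdefault(q,[]).append([c=='side',round(x['confidence'],2)]+np.round(x['centre'],3).tolist())
for q in acc: print(q,[v for v in acc[q]])
im=np.zeros((560,800,3),np.uint8); im[:280,:400]=a; im[:250,400:]=b; im[300:540,:400]=d
cv2.imwrite('pics/m1.png',im[...,::-1]); print(st()[2]['t'])
E
```

```text
press [[False, 0.63, 0.673, 0.106, 0.001], [True, 0.72, 0.674, 0.104, 0.002], [False, 0.82, 0.672, 0.108, -0.0], [True, 0.94, 0.675, 0.107, -0.0], [False, 0.93, 0.674, 0.109, -0.001], [True, 0.76, 0.675, 0.107, 0.0], [True, 0.63, 0.707, -0.374, -0.006]]
tray_zone [[False, 0.91, 0.542, 0.117, 0.091], [True, 0.94, 0.549, 0.115, 0.086], [False, 0.76, 0.544, 0.12, 0.09], [True, 0.65, 0.548, 0.117, 0.085], [False, 0.76, 0.544, 0.12, 0.087], [True, 0.87, 0.548, 0.115, 0.086]]
tray_front [[False, 0.76, 0.451, 0.127, 0.107], [True, 0.66, 0.456, 0.125, 0.104], [True, 0.42, 0.544, 0.116, 0.084], [True, 0.89, 0.454, 0.126, 0.104], [True, 0.69, 0.453, 0.125, 0.104]]
spout_tip [[False, 0.96, 0.378, 0.133, 0.091], [True, 0.97, 0.382, 0.13, 0.088], [False, 0.69, 0.38, 0.133, 0.09], [True, 0.62, 0.382, 0.133, 0.09], [False, 0.88, 0.38, 0.132, 0.092], [True, 0.96, 0.38, 0.134, 0.09]]
handle_knob [[False, 0.63, 0.573, 0.156, 0.303], [False, 0.43, 0.461, -0.339, 0.005], [True, 0.61, 0.574, 0.156, 0.306], [False, 0.73, 0.452, 0.129, 0.105], [False, 0.65, 0.575, 0.156, 0.305], [True, 0.62, 0.574, 0.154, 
[... 740 characters left out ...]
0.004], [False, 0.61, 0.459, -0.339, -0.001], [True, 0.7, 0.462, -0.344, -0.003], [False, 0.49, 0.46, -0.338, 0.0], [True, 0.68, 0.448, -0.195, 0.001], [True, 0.64, 0.46, -0.342, -0.002]]
whey_glass [[False, 0.84, 0.423, 0.348, -0.002], [False, 0.61, 0.342, 0.273, 0.0], [True, 0.72, 0.345, 0.271, 0.001], [True, 0.67, 0.421, 0.348, 0.0], [True, 0.53, 0.464, -0.344, -0.002], [False, 0.71, 0.346, 0.273, -0.001], [False, 0.58, 0.424, 0.346, -0.002], [True, 0.7, 0.422, 0.349, -0.001], [True, 0.59, 0.346, 0.271, 0.001], [False, 0.87, 0.424, 0.345, -0.001], [False, 0.59, 0.346, 0.271, -0.0], [True, 0.73, 0.424, 0.35, -0.001], [True, 0.51, 0.342, 0.27, 0.001], [True, 0.35, 0.675, 0.391, -0.001]]
4.2
```

View pics/m1.png

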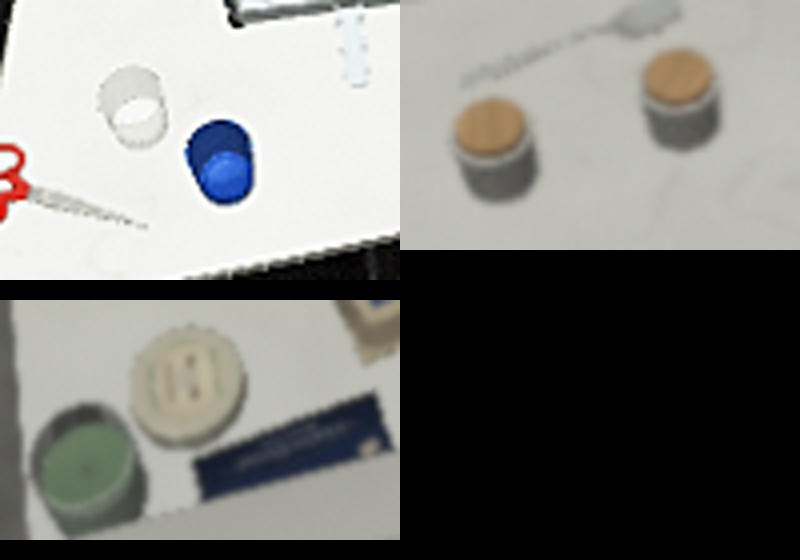

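```bash
cat >> h.py <<'E'
P=np.array([.6738,.107]); PH=-.085
def pw(x,y):
    c,s=np.cos(PH),np.sin(PH); return P+np.array([c*x-s*y,s*x+c*y])
def hk(a,r=.11): return pw(-r*np.cos(a),r*np.sin(a))
def to(pos,ydeg=None):
    "shift cm in tool axes, rotvec deg, from the present pose to pos, pointing down with tool y at world angle ydeg"
    p,r,s=st(); M=Rt(r); d=M.T@(np.array(pos)-p)*100
    if ydeg is None: return d.round(2),None
    best=None
    for o in (0,180):
        t=np.radians(ydeg+o); y=np.array([np.cos(t),np.sin(t),0]); z=np.array([0,0,-1.]); G=np.c_[np.cross(y,z),y,z]
        w=np.degrees(R.from_matrix(M.T@G).as_rotvec())
        if best is None or abs(w[2])<abs(best[2]): best=w
    return d.round(2),best.round(1)
E
python3 - <<'E'
from h import *
print(to([.574,.1555,.37],62)); print(hk(.367))
E
```

```text
(array([-59.47,  67.66, -14.34]), array([-0.,  0., 43.]))
[0.57484671 0.15504421]
```

```bash
python3 -m crank '[{"dz":-6},{"dx":-4,"dy":4,"dz":-12},{"dx":-8,"dy":9,"dz":-14.3,"wz":6},{"dx":-12,"dy":13.6,"dz":-14.3,"wz":12},{"dx":-16,"dy":18,"dz":-14.3,"wz":18},{"dx":-20,"dy":22.5,"dz":-14.3,"wz":24},{"dx":-24,"dy":27,"dz":-14.3,"wz":30},{"dx":-28,"dy":31.5,"dz":-14.3,"wz":36},{"dx":-32,"dy":36,"dz":-14.3,"wz":43},{"dx":-36,"dy":40.5,"dz":-14.3,"wz":43}]' 5
python3 - <<'E'
from h import *
print(to([.574,.1555,.37],62))
E
```

```text
(array([-59.47,  67.66, -14.34]), array([-0.,  0., 43.]))$[0]: bad value
```

```bash
python3 -m crank '[{"dx":0,"dy":0,"dz":-6,"wx":0,"wy":0,"wz":0},{"dx":-4,"dy":4,"dz":-12,"wx":0,"wy":0,"wz":0},{"dx":-8,"dy":9,"dz":-14.3,"wx":0,"wy":0,"wz":6},{"dx":-12,"dy":13.6,"dz":-14.3,"wx":0,"wy":0,"wz":12},{"dx":-16,"dy":18,"dz":-14.3,"wx":0,"wy":0,"wz":18},{"dx":-20,"dy":22.5,"dz":-14.3,"wx":0,"wy":0,"wz":24},{"dx":-24,"dy":27,"dz":-14.3,"wx":0,"wy":0,"wz":30},{"dx":-28,"dy":31.5,"dz":-14.3,"wx":0,"wy":0,"wz":36},{"dx":-32,"dy":36,"dz":-14.3,"wx":0,"wy":0,"wz":43},{"dx":-36,"dy":40.5,"dz":-14.3,"wx":0,"wy":0,"wz":43}]' 5
python3 - <<'E'
from h import *
print(to([.574,.1555,.37],62))
E
```

```text
t: 5.45
eef_pos: [0.4154, -0.1709, 0.3701]
ee_rot: [3.141, 0.001, 2.651]
force: [1.2, -1.0, 0.5]
width: 0.0502
gripper_force: 0.0
(array([ 1.37, 36.27,  0.04]), array([ 0. ,  0.1, -0.1]))
```

```bash
python3 -m crank '[{"dx":0.3,"dy":5,"dz":0,"wx":0,"wy":0,"wz":0},{"dx":0.5,"dy":10,"dz":0,"wx":0,"wy":0,"wz":0},{"dx":0.7,"dy":15,"dz":0,"wx":0,"wy":0,"wz":0},{"dx":0.9,"dy":20,"dz":0,"wx":0,"wy":0,"wz":0},{"dx":1.1,"dy":25,"dz":0,"wx":0,"wy":0,"wz":0},{"dx":1.3,"dy":30,"dz":0,"wx":0,"wy":0,"wz":0},{"dx":1.4,"dy":34,"dz":0,"wx":0,"wy":0,"wz":0},{"dx":1.4,"dy":36.3,"dz":0,"wx":0,"wy":0,"wz":0},{"dx":1.4,"dy":36.3,"dz":3,"wx":0,"wy":0,"wz":0},{"dx":1.4,"dy":36.3,"dz":6,"wx":0,"wy":0,"wz":0}]' 5
python3 - <<'E'
from h import *
print(to([.574,.1555,.292],62))
print('hk',[(a,to([*hk(a),.292])[0].tolist()) for a in (-.65,-.4,-.2,0,.2,.367)])
f=snap('wrist'); cv2.imwrite('pics/w1.png',f[...,::-1])
E
```

```text
t: 6.7
eef_pos: [0.5731, 0.1543, 0.309]
ee_rot: [3.141, 0.0, 2.653]
force: [-0.4, -0.8, 0.6]
width: 0.0504
gripper_force: 0.0
(array([-0.02,  0.14,  1.7 ]), array([0., 0., 0.]))
hk [(-0.65, [-5.67, -9.02, 1.69]), (-0.4, [-3.47, -7.38, 1.69]), (-0.2, [-2.05, -5.7, 1.7]), (0, [-0.99, -3.78, 1.7]), (0.2, [-0.34, -1.68, 1.7]), (0.367, [-0.12, 0.14, 1.7])]
```

View pics/w1.png

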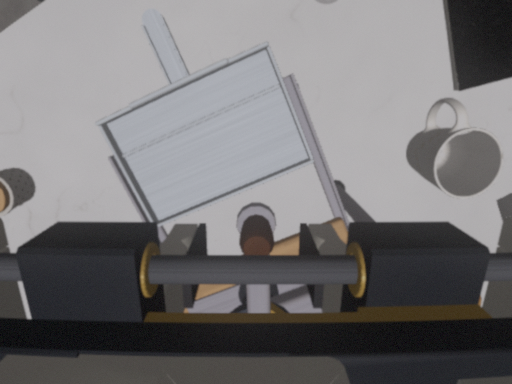

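The wrist view shows the dark knob at (257,235), centred between the open fingers. I'll go down and grip it.

```bash
python3 -m crank '[{"dx":0,"dy":0.1,"dz":0.8,"wx":0,"wy":0,"wz":0},{"dx":0,"dy":0.1,"dz":1.6,"wx":0,"wy":0,"wz":0},{"dx":0,"dy":0.1,"dz":1.6,"wx":0,"wy":0,"wz":0},{"dx":0,"dy":0.1,"dz":1.6,"wx":0,"wy":0,"wz":0},{"dx":0,"dy":0.1,"dz":1.6,"wx":0,"wy":0,"wz":0},{"dx":0,"dy":0.1,"dz":1.6,"wx":0,"wy":0,"wz":0},{"dx":0,"dy":0.1,"dz":1.6,"wx":0,"wy":0,"wz":0},{"dx":0,"dy":0.1,"dz":1.6,"wx":0,"wy":0,"wz":0},{"dx":0,"dy":0.1,"dz":1.6,"wx":0,"wy":0,"wz":0},{"dx":0,"dy":0.1,"dz":1.6,"wx":0,"wy":0,"wz":0}]' 5
python3 -m crank '[{"dx":0,"dy":0,"dz":0,"wx":0,"wy":0,"wz":0},{"dx":0,"dy":0,"dz":0,"wx":0,"wy":0,"wz":0},{"dx":0,"dy":0,"dz":0,"wx":0,"wy":0,"wz":0},{"dx":0,"dy":0,"dz":0,"wx":0,"wy":0,"wz":0},{"dx":0,"dy":0,"dz":0,"wx":0,"wy":0,"wz":0},{"dx":0,"dy":0,"dz":0,"wx":0,"wy":0,"wz":0},{"dx":0,"dy":0,"dz":0,"wx":0,"wy":0,"wz":0},{"dx":0,"dy":0,"dz":0,"wx":0,"wy":0,"wz":0},{"dx":0,"dy":0,"dz":0,"wx":0,"wy":0,"wz":0},{"dx":0,"dy":0,"dz":0,"wx":0,"wy":0,"wz":0}]' 0.5 15
python3 - <<'E'
from h import *
p=st()[0]; d=p[:2]-hk(.367); print(d)
for a in (.367,.25,.12,0,-.12,-.24,-.36,-.48,-.6,-.64): print(a,to([*hk(a),.293])[0].tolist())
E
```

```text
t: 8.0
eef_pos: [0.5735, 0.1551, 0.2935]
ee_rot: [-3.142, -0.0, 2.653]
force: [-0.2, -0.0, -0.5]
width: 0.0505
gripper_force: 0.0
t: 9.25
eef_pos: [0.5735, 0.1551, 0.2936]
ee_rot: [3.142, 0.0, 2.653]
force: [-0.5, 0.4, -0.2]
width: 0.0185
gripper_force: 15.0
[-0.00133562  0.00010173]
0.367 [-0.12, 0.05, 0.06]
0.25 [-0.24, -1.23, 0.06]
0.12 [-0.55, -2.62, 0.06]
0 [-1.0, -3.86, 0.06]
-0.12 [-1.59, -5.04, 0.06]
-0.24 [-2.32, -6.14, 0.06]
-0.36 [-3.17, -7.15, 0.06]
-0.48 [-4.14, -8.05, 0.06]
-0.6 [-5.21, -8.82, 0.06]
-0.64 [-5.58, -9.05, 0.06]
```

```bash
python3 -m crank '[{"dx":-0.15,"dy":-1.2,"dz":0,"wx":0,"wy":0,"wz":0},{"dx":-0.5,"dy":-2.6,"dz":0,"wx":0,"wy":0,"wz":0},{"dx":-0.9,"dy":-3.9,"dz":0,"wx":0,"wy":0,"wz":0},{"dx":-1.5,"dy":-5.0,"dz":0,"wx":0,"wy":0,"wz":0},{"dx":-2.2,"dy":-6.1,"dz":0,"wx":0,"wy":0,"wz":0},{"dx":-3.1,"dy":-7.1,"dz":0,"wx":0,"wy":0,"wz":0},{"dx":-4.1,"dy":-8.0,"dz":0,"wx":0,"wy":0,"wz":0},{"dx":-5.1,"dy":-8.8,"dz":0,"wx":0,"wy":0,"wz":0},{"dx":-5.6,"dy":-9.1,"dz":0,"wx":0,"wy":0,"wz":0},{"dx":-5.6,"dy":-9.1,"dz":0,"wx":0,"wy":0,"wz":0}]'
cat >> h.py <<'E'
def ha():
    p=st()[0][:2]-P; c,s=np.cos(PH),np.sin(PH); q=np.array([c*p[0]+s*p[1],-s*p[0]+c*p[1]]); return np.arctan2(q[1],-q[0]).round(3),np.hypot(*q).round(4)
E
python3 - <<'E'
from h import *
print(ha())
for a in (-.7,-.6,-.4,-.2,0,.2,.4,.6,.8,1.,1.2,1.4,1.46): print(a,to([*hk(a),.293])[0].tolist())
E
```

```text
t: 10.5
eef_pos: [0.5802, 0.0514, 0.2934]
ee_rot: [3.137, -0.003, 2.653]
force: [-6.5, 17.8, 5.5]
width: 0.0184
gripper_force: 15.0
(np.float64(-0.621), np.float64(0.1089))
-0.7 [-0.7, -0.51, 0.04]
-0.6 [0.26, 0.03, 0.04]
-0.4 [1.98, 1.39, 0.05]
-0.2 [3.4, 3.06, 0.07]
0 [4.46, 4.99, 0.08]
0.2 [5.12, 7.08, 0.09]
0.4 [5.34, 9.27, 0.1]
0.6 [5.13, 11.45, 0.11]
0.8 [4.49, 13.56, 0.12]
1.0 [3.44, 15.49, 0.13]
1.2 [2.03, 17.17, 0.13]
1.4 [0.32, 18.54, 0.13]
1.46 [-0.25, 18.88, 0.14]
```

```bash
python3 -m crank '[{"dx":0.9,"dy":0.5,"dz":0,"wx":0,"wy":0,"wz":0},{"dx":2.0,"dy":1.4,"dz":0,"wx":0,"wy":0,"wz":0},{"dx":2.7,"dy":2.2,"dz":0,"wx":0,"wy":0,"wz":0},{"dx":3.4,"dy":3.1,"dz":0,"wx":0,"wy":0,"wz":0},{"dx":4.0,"dy":4.0,"dz":0,"wx":0,"wy":0,"wz":0},{"dx":4.5,"dy":5.0,"dz":0,"wx":0,"wy":0,"wz":0},{"dx":4.9,"dy":6.0,"dz":0,"wx":0,"wy":0,"wz":0},{"dx":5.2,"dy":7.1,"dz":0,"wx":0,"wy":0,"wz":0},{"dx":5.4,"dy":8.2,"dz":0,"wx":0,"wy":0,"wz":0},{"dx":5.4,"dy":9.3,"dz":0,"wx":0,"wy":0,"wz":0}]'
python3 - <<'E'
from h import *
print(ha())
for a in (.4,.5,.6,.7,.8,.9,1.,1.1,1.2,1.3,1.4,1.46): print(a,to([*hk(a,.109),.293])[0].tolist())
E
```

```text
t: 11.75
eef_pos: [0.5743, 0.1561, 0.2928]
ee_rot: [-3.139, -0.003, 2.653]
force: [-5.7, -2.3, 1.4]
width: 0.0188
gripper_force: 15.0
(np.float64(0.373), np.float64(0.1109))
0.4 [-0.18, 0.3, -0.02]
0.5 [-0.24, 1.39, -0.02]
0.6 [-0.39, 2.46, -0.03]
0.7 [-0.66, 3.52, -0.03]
0.8 [-1.03, 4.55, -0.03]
0.9 [-1.5, 5.53, -0.04]
1.0 [-2.06, 6.46, -0.04]
1.1 [-2.72, 7.33, -0.05]
1.2 [-3.46, 8.13, -0.05]
1.3 [-4.28, 8.85, -0.06]
1.4 [-5.16, 9.49, -0.06]
1.46 [-5.72, 9.83, -0.06]
```

```bash
python3 -m crank '[{"dx":-0.15,"dy":1.4,"dz":0,"wx":0,"wy":0,"wz":0},{"dx":-0.3,"dy":2.5,"dz":0,"wx":0,"wy":0,"wz":0},{"dx":-0.6,"dy":3.5,"dz":0,"wx":0,"wy":0,"wz":0},{"dx":-0.9,"dy":4.6,"dz":0,"wx":0,"wy":0,"wz":0},{"dx":-1.4,"dy":5.6,"dz":0,"wx":0,"wy":0,"wz":0},{"dx":-2.0,"dy":6.5,"dz":0,"wx":0,"wy":0,"wz":0},{"dx":-2.7,"dy":7.4,"dz":0,"wx":0,"wy":0,"wz":0},{"dx":-3.4,"dy":8.2,"dz":0,"wx":0,"wy":0,"wz":0},{"dx":-4.2,"dy":8.9,"dz":0,"wx":0,"wy":0,"wz":0},{"dx":-5.1,"dy":9.5,"dz":0,"wx":0,"wy":0,"wz":0}]'
python3 - <<'E'
from h import *
print(ha())
print(to([*hk(1.46),.293]))
E
```

```text
t: 13.0
eef_pos: [0.666, 0.2159, 0.2931]
ee_rot: [-3.141, -0.001, 2.653]
force: [-28.9, -3.2, 3.1]
width: 0.0188
gripper_force: 15.0
(np.float64(1.414), np.float64(0.1092))
(array([-0.39,  0.33,  0.01]), None)
```

```bash
python3 -m crank '[{"dx":0.3,"dy":-0.2,"dz":0,"wx":0,"wy":0,"wz":0},{"dx":0.3,"dy":-0.2,"dz":0,"wx":0,"wy":0,"wz":0},{"dx":0.3,"dy":-0.2,"dz":0,"wx":0,"wy":0,"wz":0},{"dx":0.3,"dy":-0.2,"dz":0,"wx":0,"wy":0,"wz":0},{"dx":0.3,"dy":-0.2,"dz":0,"wx":0,"wy":0,"wz":0},{"dx":0.3,"dy":-0.2,"dz":-2,"wx":0,"wy":0,"wz":0},{"dx":0.3,"dy":-0.2,"dz":-4,"wx":0,"wy":0,"wz":0},{"dx":0.3,"dy":-0.2,"dz":-6,"wx":0,"wy":0,"wz":0},{"dx":0.3,"dy":-0.2,"dz":-7.5,"wx":0,"wy":0,"wz":0},{"dx":0.3,"dy":-0.2,"dz":-7.5,"wx":0,"wy":0,"wz":0}]' 5
python3 - <<'E'
from h import *
for c in ['scene','side']:
  for i in range(2):
    snap(c)
    for q in ['plate_under','handle_knob','mould_1','lock_knob']:
        print(c,q,[(round(x['confidence'],2),np.round(x['centre'],3).tolist()) for x in arm.mark_of(c,q) if x['confidence']>.35])
print(to([.461,-.341,.20],180-90+0-4.9),to([.461,-.341,.20],-4.9))
E
```

```text
t: 14.25
eef_pos: [0.6626, 0.2157, 0.3698]
ee_rot: [3.14, 0.001, 2.653]
force: [-0.4, 0.6, -1.4]
width: 0.05
gripper_force: 0.0
scene plate_under []
scene handle_knob []
scene mould_1 [(0.77, [0.461, -0.339, -0.001]), (0.68, [0.45, -0.195, -0.002])]
scene lock_knob []
scene plate_under []
scene handle_knob []
scene mould_1 [(0.71, [0.448, -0.194, -0.005]), (0.49, [0.461, -0.338, 0.003])]
scene lock_knob []
side plate_under []
side handle_knob [(0.6, [0.662, 0.217, 0.305]), (0.53, [0.549, 0.114, 0.088])]
side mould_1 [(0.8, [0.465, -0.344, -0.001]), (0.68, [0.448, -0.196, 0.0])]
side lock_knob [(0.57, [0.658, 0.012, 0.284])]
side plate_under [(0.84, [0.669, 0.106, 0.174])]
side handle_knob [(0.61, [0.663, 0.215, 0.304])]
side mould_1 [(0.82, [0.446, -0.198, 0.003]), (0.74, [0.705, -0.373, -0.003]), (0.56, [0.462, -0.343, -0.004])]
side lock_knob [(0.51, [0.657, 0.015, 0.283])]
(array([ -8.36, -58.59,  16.86]), array([  0. ,   0. , -23.1])) (array([ -8.36, -58.59,  16.86]), array([ 0. , -0. , 66.9]))
```

```bash
python3 - <<'E'
from h import *
print(to([.447,-.195,.15],-5), st()[2]['q'])
E
```

```text
(array([ -0.27, -46.36,  21.86]), array([ 0., -0., 67.])) [ 5.93649921e-01  3.49853709e-01  3.12504081e-01 -1.17503158e-05
 -1.53336567e+00 -2.65317709e+00]
```

```bash
python3 -m crank '[{"dx":0,"dy":-3,"dz":0,"wx":0,"wy":0,"wz":-8},{"dx":0,"dy":-7,"dz":0,"wx":0,"wy":0,"wz":-18},{"dx":0,"dy":-12,"dz":0,"wx":0,"wy":0,"wz":-28},{"dx":0,"dy":-17,"dz":0,"wx":0,"wy":0,"wz":-38},{"dx":0,"dy":-22,"dz":0,"wx":0,"wy":0,"wz":-48},{"dx":-0.1,"dy":-27,"dz":0,"wx":0,"wy":0,"wz":-58},{"dx":-0.2,"dy":-32,"dz":2,"wx":0,"wy":0,"wz":-68},{"dx":-0.2,"dy":-37,"dz":6,"wx":0,"wy":0,"wz":-78},{"dx":-0.3,"dy":-42,"dz":10,"wx":0,"wy":0,"wz":-88},{"dx":-0.3,"dy":-46.4,"dz":14,"wx":0,"wy":0,"wz":-98}]' 8.7
python3 - <<'E'
from h import *
print(to([.447,-.195,.12],175))
K=arm.calibration('wrist');snap('wrist')
print(arm.mark_of('wrist','mould_1'))
E
```

```text
t: 16.5
eef_pos: [0.4463, -0.1969, 0.2281]
ee_rot: [-3.14, 0.0, -1.914]
force: [1.3, 0.4, -0.6]
width: 0.087
gripper_force: 0.0
(array([-0.19,  0.02, 10.81]), array([ -0.1,   0. , -14.7]))
[{'centre': [0.4449, -0.1966, -0.0018], 'confidence': 0.74}, {'centre': [0.4596, -0.3411, -0.0024], 'confidence': 0.62}]
```

```bash
python3 -m crank '[{"dx":-0.1,"dy":0,"dz":4,"wx":0,"wy":0,"wz":-8},{"dx":-0.1,"dy":0,"dz":8,"wx":0,"wy":0,"wz":-14.7},{"dx":-0.1,"dy":0,"dz":12,"wx":0,"wy":0,"wz":-14.7},{"dx":-0.1,"dy":0,"dz":15,"wx":0,"wy":0,"wz":-14.7},{"dx":-0.1,"dy":0,"dz":17,"wx":0,"wy":0,"wz":-14.7},{"dx":-0.1,"dy":0,"dz":18.5,"wx":0,"wy":0,"wz":-14.7},{"dx":-0.1,"dy":0,"dz":19.4,"wx":0,"wy":0,"wz":-14.7},{"dx":-0.1,"dy":0,"dz":19.4,"wx":0,"wy":0,"wz":-14.7},{"dx":-0.1,"dy":0,"dz":19.4,"wx":0,"wy":0,"wz":-14.7},{"dx":-0.1,"dy":0,"dz":19.4,"wx":0,"wy":0,"wz":-14.7}]' 8.7
python3 -m crank '[{"dx":0,"dy":0,"dz":0,"wx":0,"wy":0,"wz":0},{"dx":0,"dy":0,"dz":0,"wx":0,"wy":0,"wz":0},{"dx":0,"dy":0,"dz":0,"wx":0,"wy":0,"wz":0},{"dx":0,"dy":0,"dz":0,"wx":0,"wy":0,"wz":0},{"dx":0,"dy":0,"dz":0,"wx":0,"wy":0,"wz":0},{"dx":0,"dy":0,"dz":0,"wx":0,"wy":0,"wz":0},{"dx":0,"dy":0,"dz":0,"wx":0,"wy":0,"wz":0},{"dx":0,"dy":0,"dz":-1,"wx":0,"wy":0,"wz":0},{"dx":0,"dy":0,"dz":-3,"wx":0,"wy":0,"wz":0},{"dx":0,"dy":0,"dz":-5,"wx":0,"wy":0,"wz":0}]' 4 25
python3 - <<'E'
from h import *
print(to([*(pw(-.128-.010,.035)+[0,0]),.165],175), pw(-.138,.035))
E
```

```text
t: 17.85
eef_pos: [0.4479, -0.1946, 0.0352]
ee_rot: [-3.14, 0.0, -1.663]
force: [0.3, 0.3, -1.1]
width: 0.0869
gripper_force: 0.0
t: 19.1
eef_pos: [0.4475, -0.1946, 0.0854]
ee_rot: [3.142, 0.0, -1.663]
force: [0.3, -0.1, -1.2]
width: 0.0606
gripper_force: 25.0
(array([-35.52,  -5.93,  -7.96]), array([ 0. ,  0. , -0.3])) [0.53926964 0.15358952]
```

```bash
python3 -m crank '[{"dx":0,"dy":0,"dz":-5,"wx":0,"wy":0,"wz":0},{"dx":-4,"dy":-0.6,"dz":-8,"wx":0,"wy":0,"wz":0},{"dx":-9,"dy":-1.5,"dz":-8,"wx":0,"wy":0,"wz":0},{"dx":-14,"dy":-2.4,"dz":-8,"wx":0,"wy":0,"wz":0},{"dx":-19,"dy":-3.2,"dz":-8,"wx":0,"wy":0,"wz":0},{"dx":-24,"dy":-4,"dz":-8,"wx":0,"wy":0,"wz":0},{"dx":-28,"dy":-4.7,"dz":-8,"wx":0,"wy":0,"wz":0},{"dx":-32,"dy":-5.4,"dz":-8,"wx":0,"wy":0,"wz":0},{"dx":-34.5,"dy":-5.8,"dz":-8,"wx":0,"wy":0,"wz":0},{"dx":-35.5,"dy":-5.9,"dz":-8,"wx":0,"wy":0,"wz":0}]'
python3 - <<'E'
from h import *
print(to([*pw(-.138,.035),.124],175),st()[2]['width'])
snap('wrist','w2'); 
for q in ['tray_zone','mould_1','tray_front']: print(q,arm.mark_of('wrist',q))
a=snap('scene'); b=snap('side')
for c in ['scene','side']:
  print(c,[(q,[(round(x['confidence'],2),np.round(x['centre'],3).tolist()) for x in arm.mark_of(c,q)]) for q in ('mould_1','tray_zone','tray_front')])
cv2.imwrite('pics/p1.png',np.hstack([cv2.resize(a[140:250,180:320],(400,314)),cv2.resize(b[150:260,220:360],(400,314))])[...,::-1])
E
```

```text
t: 20.35
eef_pos: [0.539, 0.1545, 0.1645]
ee_rot: [3.141, -0.0, -1.662]
force: [-0.2, 0.4, -1.7]
width: 0.0608
gripper_force: 25.0
(array([ 0.09, -0.03,  4.05]), array([ 0. , -0. , -0.2])) 0.0608467189145512
tray_zone []
mould_1 [{'centre': [0.5415, 0.153, 0.125], 'confidence': 0.94}]
tray_front [{'centre': [0.4524, 0.125, 0.1008], 'confidence': 0.94}]
scene [('mould_1', [(0.68, [0.464, -0.339, -0.0])]), ('tray_zone', []), ('tray_front', [])]
side [('mould_1', [(0.51, [0.457, -0.347, -0.001]), (0.45, [0.54, 0.154, 0.131])]), ('tray_zone', [(0.97, [0.548, 0.117, 0.087]), (0.64, [0.678, 0.389, -0.002])]), ('tray_front', [(0.68, [0.382, 0.133, 0.09]), (0.61, [0.66, 0.012, 0.283]), (0.59, [0.46, 0.128, 0.1])])]
```

View pics/p1.png

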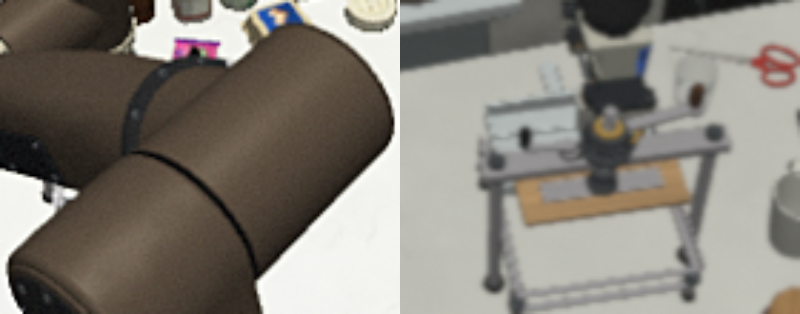

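The side view shows the mould held over the tray, clear of the plate. I'll lower it.

```bash
python3 -m crank '[{"dx":0.1,"dy":0,"dz":1,"wx":0,"wy":0,"wz":0},{"dx":0.1,"dy":0,"dz":2,"wx":0,"wy":0,"wz":0},{"dx":0.1,"dy":0,"dz":3,"wx":0,"wy":0,"wz":0},{"dx":0.1,"dy":0,"dz":3.4,"wx":0,"wy":0,"wz":0},{"dx":0.1,"dy":0,"dz":3.7,"wx":0,"wy":0,"wz":0},{"dx":0.1,"dy":0,"dz":3.9,"wx":0,"wy":0,"wz":0},{"dx":0.1,"dy":0,"dz":4.0,"wx":0,"wy":0,"wz":0},{"dx":0.1,"dy":0,"dz":4.1,"wx":0,"wy":0,"wz":0},{"dx":0.1,"dy":0,"dz":4.1,"wx":0,"wy":0,"wz":0},{"dx":0.1,"dy":0,"dz":4.1,"wx":0,"wy":0,"wz":0}]'
```

```text
t: 22.2
eef_pos: [0.5389, 0.1525, 0.1237]
ee_rot: [-3.141, 0.0, -1.663]
force: [0.4, 0.3, -0.0]
width: 0.0609
gripper_force: 25.0
```

```bash
python3 -m crank '[{"dx":0,"dy":0,"dz":0,"wx":0,"wy":0,"wz":0},{"dx":0,"dy":0,"dz":0,"wx":0,"wy":0,"wz":0},{"dx":0,"dy":0,"dz":0,"wx":0,"wy":0,"wz":0},{"dx":0,"dy":0,"dz":0,"wx":0,"wy":0,"wz":0},{"dx":0,"dy":0,"dz":-0.5,"wx":0,"wy":0,"wz":0},{"dx":0,"dy":0,"dz":-2,"wx":0,"wy":0,"wz":0},{"dx":0,"dy":0,"dz":-4,"wx":0,"wy":0,"wz":0},{"dx":2,"dy":0,"dz":-7,"wx":0,"wy":0,"wz":0},{"dx":6,"dy":0,"dz":-8,"wx":0,"wy":0,"wz":0},{"dx":11,"dy":0,"dz":-8,"wx":0,"wy":0,"wz":0}]' 7.6
python3 - <<'E'
from h import *
print(to([.462,-.3415,.20],175)); snap('side')
print([(round(x['confidence'],2),np.round(x['centre'],3).tolist()) for x in arm.mark_of('side','mould_1')])
E
```

```text
t: 23.45
eef_pos: [0.5295, 0.0426, 0.206]
ee_rot: [-3.138, 0.001, -1.661]
force: [1.0, 0.7, 1.5]
width: 0.0759
gripper_force: 0.0
(array([38.86,  3.25,  0.54]), array([-0.2,  0.1, -0.2]))
[(0.83, [0.459, -0.346, -0.002]), (0.53, [0.539, 0.151, 0.089])]
```

```bash
python3 -m crank '[{"dx":3,"dy":0.3,"dz":0,"wx":0,"wy":0,"wz":0},{"dx":8,"dy":0.7,"dz":0.2,"wx":0,"wy":0,"wz":0},{"dx":13,"dy":1.2,"dz":0.3,"wx":0,"wy":0,"wz":0},{"dx":18,"dy":1.6,"dz":0.5,"wx":0,"wy":0,"wz":0},{"dx":23,"dy":2,"dz":0.5,"wx":0,"wy":0,"wz":0},{"dx":28,"dy":2.4,"dz":0.5,"wx":0,"wy":0,"wz":0},{"dx":33,"dy":2.8,"dz":0.5,"wx":0,"wy":0,"wz":0},{"dx":37,"dy":3.1,"dz":0.5,"wx":0,"wy":0,"wz":0},{"dx":38.9,"dy":3.3,"dz":0.5,"wx":0,"wy":0,"wz":0},{"dx":38.9,"dy":3.3,"dz":0.5,"wx":0,"wy":0,"wz":0}]' 8.7
python3 - <<'E'
from h import *
snap('wrist'); print(arm.mark_of('wrist','mould_1'))
print(to([.461,-.3415,.034],175))
E
```

```text
t: 24.8
eef_pos: [0.4598, -0.3421, 0.1989]
ee_rot: [-3.141, -0.0, -1.665]
force: [-0.5, -0.2, -0.6]
width: 0.087
gripper_force: 0.0
[{'centre': [0.4581, -0.3407, 0.0002], 'confidence': 0.6}]
(array([ 0.06, -0.09, 16.49]), array([-0. ,  0. , -0.3]))
```

```bash
python3 -m crank '[{"dx":0,"dy":0,"dz":4,"wx":0,"wy":0,"wz":0},{"dx":0,"dy":0,"dz":8,"wx":0,"wy":0,"wz":0},{"dx":0,"dy":0,"dz":11,"wx":0,"wy":0,"wz":0},{"dx":0,"dy":0,"dz":13.5,"wx":0,"wy":0,"wz":0},{"dx":0,"dy":0,"dz":15.2,"wx":0,"wy":0,"wz":0},{"dx":0,"dy":0,"dz":16.4,"wx":0,"wy":0,"wz":0},{"dx":0,"dy":0,"dz":16.4,"wx":0,"wy":0,"wz":0},{"dx":0,"dy":0,"dz":16.4,"wx":0,"wy":0,"wz":0},{"dx":0,"dy":0,"dz":16.4,"wx":0,"wy":0,"wz":0},{"dx":0,"dy":0,"dz":16.4,"wx":0,"wy":0,"wz":0}]' 8.7
python3 -m crank '[{"dx":0,"dy":0,"dz":0,"wx":0,"wy":0,"wz":0},{"dx":0,"dy":0,"dz":0,"wx":0,"wy":0,"wz":0},{"dx":0,"dy":0,"dz":0,"wx":0,"wy":0,"wz":0},{"dx":0,"dy":0,"dz":0,"wx":0,"wy":0,"wz":0},{"dx":0,"dy":0,"dz":0,"wx":0,"wy":0,"wz":0},{"dx":0,"dy":0,"dz":0,"wx":0,"wy":0,"wz":0},{"dx":0,"dy":0,"dz":0,"wx":0,"wy":0,"wz":0},{"dx":0,"dy":0,"dz":-1,"wx":0,"wy":0,"wz":0},{"dx":0,"dy":0,"dz":-3,"wx":0,"wy":0,"wz":0},{"dx":0,"dy":0,"dz":-6,"wx":0,"wy":0,"wz":0}]' 4 25
python3 - <<'E'
from h import *
print(to([*pw(-.138,-.036),.165],175), pw(-.138,-.036))
E
```

```text
t: 26.15
eef_pos: [0.4602, -0.3415, 0.0351]
ee_rot: [-3.141, -0.0, -1.663]
force: [-0.1, -0.6, 0.0]
width: 0.0869
gripper_force: 0.0
t: 27.4
eef_pos: [0.459, -0.341, 0.0948]
ee_rot: [3.139, 0.001, -1.664]
force: [1.6, 0.1, -2.3]
width: 0.0613
gripper_force: 25.0
(array([-42.89,  -3.45,  -7.  ]), array([ 0.1,  0. , -0.3])) [0.53324191 0.08284585]
```

```bash
python3 -m crank '[{"dx":0,"dy":0,"dz":-4,"wx":0,"wy":0,"wz":0},{"dx":-4,"dy":-0.3,"dz":-7,"wx":0,"wy":0,"wz":0},{"dx":-9.5,"dy":-0.8,"dz":-7,"wx":0,"wy":0,"wz":0},{"dx":-15,"dy":-1.2,"dz":-7,"wx":0,"wy":0,"wz":0},{"dx":-20.5,"dy":-1.6,"dz":-7,"wx":0,"wy":0,"wz":0},{"dx":-26,"dy":-2.1,"dz":-7,"wx":0,"wy":0,"wz":0},{"dx":-31.5,"dy":-2.5,"dz":-7,"wx":0,"wy":0,"wz":0},{"dx":-37,"dy":-3,"dz":-7,"wx":0,"wy":0,"wz":0},{"dx":-40.5,"dy":-3.3,"dz":-7,"wx":0,"wy":0,"wz":0},{"dx":-42.5,"dy":-3.5,"dz":-7,"wx":0,"wy":0,"wz":0}]'
python3 - <<'E'
from h import *
print(to([*pw(-.138,-.036),.1235],175))
snap('wrist'); print(arm.mark_of('wrist','mould_1'))
E
```

```text
t: 28.65
eef_pos: [0.5339, 0.0802, 0.1649]
ee_rot: [3.142, 0.0, -1.662]
force: [0.2, -0.8, -2.2]
width: 0.0612
gripper_force: 25.0
(array([-0.25,  0.09,  4.14]), array([ 0. ,  0. , -0.2]))
[{'centre': [0.5303, 0.0803, 0.1293], 'confidence': 0.78}]
```

```bash
python3 -m crank '[{"dx":-0.2,"dy":0,"dz":1,"wx":0,"wy":0,"wz":0},{"dx":-0.2,"dy":0,"dz":2,"wx":0,"wy":0,"wz":0},{"dx":-0.2,"dy":0,"dz":3,"wx":0,"wy":0,"wz":0},{"dx":-0.2,"dy":0,"dz":3.4,"wx":0,"wy":0,"wz":0},{"dx":-0.2,"dy":0,"dz":3.7,"wx":0,"wy":0,"wz":0},{"dx":-0.2,"dy":0,"dz":3.9,"wx":0,"wy":0,"wz":0},{"dx":-0.2,"dy":0,"dz":4.0,"wx":0,"wy":0,"wz":0},{"dx":-0.2,"dy":0,"dz":4.1,"wx":0,"wy":0,"wz":0},{"dx":-0.2,"dy":0,"dz":4.1,"wx":0,"wy":0,"wz":0},{"dx":-0.2,"dy":0,"dz":4.1,"wx":0,"wy":0,"wz":0}]'
```

```text
t: 30.0
eef_pos: [0.5342, 0.0806, 0.1237]
ee_rot: [-3.141, 0.0, -1.663]
force: [0.3, -0.7, -1.6]
width: 0.061
gripper_force: 25.0
```

```bash
python3 -m crank '[{"dx":0,"dy":0,"dz":0.05,"wx":0,"wy":0,"wz":0},{"dx":0,"dy":0,"dz":0.1,"wx":0,"wy":0,"wz":0},{"dx":0,"dy":0,"dz":0.15,"wx":0,"wy":0,"wz":0},{"dx":0,"dy":0,"dz":0.15,"wx":0,"wy":0,"wz":0},{"dx":0,"dy":0,"dz":0.15,"wx":0,"wy":0,"wz":0},{"dx":0,"dy":0,"dz":0.15,"wx":0,"wy":0,"wz":0},{"dx":0,"dy":0,"dz":0.15,"wx":0,"wy":0,"wz":0},{"dx":0,"dy":0,"dz":0.15,"wx":0,"wy":0,"wz":0},{"dx":0,"dy":0,"dz":0.15,"wx":0,"wy":0,"wz":0},{"dx":0,"dy":0,"dz":0.15,"wx":0,"wy":0,"wz":0}]'
python3 -m crank '[{"dx":0,"dy":0,"dz":0,"wx":0,"wy":0,"wz":0},{"dx":0,"dy":0,"dz":0,"wx":0,"wy":0,"wz":0},{"dx":0,"dy":0,"dz":0,"wx":0,"wy":0,"wz":0},{"dx":0,"dy":0,"dz":0,"wx":0,"wy":0,"wz":0},{"dx":0,"dy":0,"dz":-0.5,"wx":0,"wy":0,"wz":0},{"dx":0,"dy":0,"dz":-2,"wx":0,"wy":0,"wz":0},{"dx":0,"dy":0,"dz":-4,"wx":0,"wy":0,"wz":0},{"dx":0,"dy":2,"dz":-6,"wx":0,"wy":0,"wz":0},{"dx":0,"dy":6,"dz":-7,"wx":0,"wy":0,"wz":0},{"dx":0,"dy":11,"dz":-7,"wx":0,"wy":0,"wz":0}]' 7.6
python3 - <<'E'
from h import *
p,r,s=st(); print(s['q'])
a=snap('wrist'); b=snap('side'); 
for c in ('wrist','side'): print([(q,[(round(x['confidence'],2),np.round(x['centre'],3).tolist()) for x in arm.mark_of(c,q)]) for q in ('mould_1','tray_front','whey_glass')])
cv2.imwrite('pics/p2.png',np.hstack([cv2.resize(a,(400,300)),cv2.resize(b[130:235,220:360],(400,300))])[...,::-1])
E
```

```text
t: 31.25
eef_pos: [0.5344, 0.0806, 0.1225]
ee_rot: [-3.141, 0.0, -1.663]
force: [-2.1, -0.4, 5.4]
width: 0.0608
gripper_force: 25.0
t: 32.5
eef_pos: [0.4248, 0.0911, 0.1938]
ee_rot: [-3.139, 0.001, -1.664]
force: [-1.4, 1.5, -0.1]
width: 0.0761
gripper_force: 0.0
[ 6.69064149e-01 -2.44945923e-02 -5.39845330e-01  5.53465162e-04
 -1.05279078e+00 -7.62675423e-01]
[('mould_1', [(0.7, [0.533, 0.08, 0.086]), (0.66, [0.381, 0.13, 0.084])]), ('tray_front', [(0.97, [0.452, 0.122, 0.102])]), ('whey_glass', [(0.95, [0.342, 0.276, 0.0])])]
[('mould_1', [(0.53, [0.535, 0.079, 0.087]), (0.38, [0.538, 0.152, 0.088])]), ('tray_front', [(0.73, [0.453, 0.125, 0.098])]), ('whey_glass', [(0.74, [0.424, 0.349, 0.001]), (0.48, [0.346, 0.272, 0.002])])]
```

View pics/p2.png

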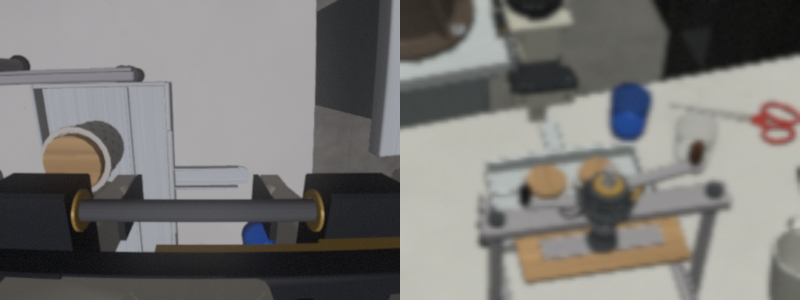

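Both moulds stand upright in the tray, at about (546,182) and (597,172) in the right-hand view. Next I'll push the tray home with closed fingers.

```bash
python3 - <<'E'
from h import *
print(to([.418,.129,.19],85))
E
python3 -m crank '[{"dx":0,"dy":0,"dz":0,"wx":0,"wy":0,"wz":-9},{"dx":-1,"dy":0,"dz":0,"wx":0,"wy":0,"wz":-18},{"dx":-2,"dy":0,"dz":0,"wx":0,"wy":0,"wz":-28},{"dx":-3,"dy":0.2,"dz":0,"wx":0,"wy":0,"wz":-38},{"dx":-3.7,"dy":0.3,"dz":0,"wx":0,"wy":0,"wz":-48},{"dx":-3.7,"dy":0.3,"dz":0,"wx":0,"wy":0,"wz":-58},{"dx":-3.7,"dy":0.3,"dz":0,"wx":0,"wy":0,"wz":-68},{"dx":-3.7,"dy":0.3,"dz":0,"wx":0,"wy":0,"wz":-78},{"dx":-3.7,"dy":0.3,"dz":0,"wx":0,"wy":0,"wz":-88},{"dx":-3.7,"dy":0.3,"dz":0,"wx":0,"wy":0,"wz":-90}]' 0.2
python3 - <<'E'
from h import *
print(to([.42,.129,.103],85)); print(to([*pw(-.11,0),.103],85))
E
```

```text
(array([-3.73,  1.1 ,  0.23]), array([-0. ,  0. , 89.7]))
t: 34.15
eef_pos: [0.4256, 0.1277, 0.1917]
ee_rot: [3.141, 0.001, -0.093]
force: [0.0, 0.6, 1.1]
width: 0.002
gripper_force: 0.0
(array([-0.56, -0.08,  8.87]), array([ 0. ,  0. , -0.3]))
(array([13.91, -0.16,  8.86]), array([ 0. ,  0. , -0.3]))
```

```bash
python3 -m crank '[{"dx":-0.6,"dy":0,"dz":2,"wx":0,"wy":0,"wz":0},{"dx":-0.6,"dy":0,"dz":5,"wx":0,"wy":0,"wz":0},{"dx":-0.6,"dy":0,"dz":7.5,"wx":0,"wy":0,"wz":0},{"dx":-0.6,"dy":0,"dz":8.8,"wx":0,"wy":0,"wz":0},{"dx":-0.6,"dy":0,"dz":8.8,"wx":0,"wy":0,"wz":0},{"dx":0.2,"dy":0,"dz":8.8,"wx":0,"wy":0,"wz":0},{"dx":0.9,"dy":0,"dz":8.8,"wx":0,"wy":0,"wz":0},{"dx":1.4,"dy":0,"dz":8.8,"wx":0,"wy":0,"wz":0},{"dx":1.9,"dy":0,"dz":8.8,"wx":0,"wy":0,"wz":0},{"dx":2.5,"dy":0,"dz":8.8,"wx":0,"wy":0,"wz":0}]'
python3 -m crank '[{"dx":1,"dy":0,"dz":0,"wx":0,"wy":0,"wz":0},{"dx":2.2,"dy":0,"dz":0,"wx":0,"wy":0,"wz":0},{"dx":3.6,"dy":0,"dz":0,"wx":0,"wy":0,"wz":0},{"dx":5.0,"dy":0,"dz":0,"wx":0,"wy":0,"wz":0},{"dx":6.4,"dy":0,"dz":0,"wx":0,"wy":0,"wz":0},{"dx":7.8,"dy":0,"dz":0,"wx":0,"wy":0,"wz":0},{"dx":9.0,"dy":0,"dz":0,"wx":0,"wy":0,"wz":0},{"dx":10.0,"dy":0,"dz":0,"wx":0,"wy":0,"wz":0},{"dx":10.8,"dy":0,"dz":0,"wx":0,"wy":0,"wz":0},{"dx":11.4,"dy":0,"dz":0,"wx":0,"wy":0,"wz":0}]'
```

```text
t: 35.4
eef_pos: [0.45, 0.1255, 0.1041]
ee_rot: [-3.142, 0.0, -0.093]
force: [-2.8, 1.1, 1.4]
width: 0.0018
gripper_force: 1.2
t: 36.65
eef_pos: [0.5638, 0.1149, 0.1039]
ee_rot: [3.141, 0.0, -0.093]
force: [-2.3, 3.5, -0.0]
width: 0.0026
gripper_force: 1.2
```

```bash
python3 -m crank '[{"dx":0.15,"dy":0,"dz":0,"wx":0,"wy":0,"wz":0},{"dx":0.3,"dy":0,"dz":0,"wx":0,"wy":0,"wz":0},{"dx":0.4,"dy":0,"dz":0,"wx":0,"wy":0,"wz":0},{"dx":0.5,"dy":0,"dz":0,"wx":0,"wy":0,"wz":0},{"dx":0.6,"dy":0,"dz":0,"wx":0,"wy":0,"wz":0},{"dx":0.7,"dy":0,"dz":0,"wx":0,"wy":0,"wz":0},{"dx":0.8,"dy":0,"dz":0,"wx":0,"wy":0,"wz":0},{"dx":0.8,"dy":0,"dz":0,"wx":0,"wy":0,"wz":0},{"dx":0.8,"dy":0,"dz":0,"wx":0,"wy":0,"wz":0},{"dx":0.8,"dy":0,"dz":0,"wx":0,"wy":0,"wz":0}]'
```

```text
t: 37.9
eef_pos: [0.57, 0.1142, 0.1039]
ee_rot: [3.141, 0.002, -0.093]
force: [-8.4, 3.6, 3.2]
width: 0.0022
gripper_force: 4.4
```

```bash
python3 -m crank '[{"dx":0.1,"dy":0,"dz":0,"wx":0,"wy":0,"wz":0},{"dx":0.2,"dy":0,"dz":0,"wx":0,"wy":0,"wz":0},{"dx":0.3,"dy":0,"dz":0,"wx":0,"wy":0,"wz":0},{"dx":0.3,"dy":0,"dz":0,"wx":0,"wy":0,"wz":0},{"dx":0.3,"dy":0,"dz":0,"wx":0,"wy":0,"wz":0},{"dx":0.3,"dy":0,"dz":0,"wx":0,"wy":0,"wz":0},{"dx":0.3,"dy":0,"dz":0,"wx":0,"wy":0,"wz":0},{"dx":0.3,"dy":0,"dz":0,"wx":0,"wy":0,"wz":0},{"dx":0.3,"dy":0,"dz":0,"wx":0,"wy":0,"wz":0},{"dx":0.3,"dy":0,"dz":0,"wx":0,"wy":0,"wz":0}]'
```

```text
t: 39.15
eef_pos: [0.5702, 0.1141, 0.1038]
ee_rot: [3.141, 0.007, -0.093]
force: [-19.5, 7.3, 11.9]
width: 0.0018
gripper_force: 10.5
```

```bash
python3 -m crank '[{"dx":-3,"dy":0,"dz":0,"wx":0,"wy":0,"wz":0},{"dx":-8,"dy":0,"dz":-1,"wx":0,"wy":0,"wz":0},{"dx":-12,"dy":2,"dz":-5,"wx":0,"wy":0,"wz":0},{"dx":-14,"dy":6,"dz":-9,"wx":0,"wy":0,"wz":0},{"dx":-15,"dy":10,"dz":-10,"wx":0,"wy":0,"wz":0},{"dx":-16,"dy":14,"dz":-10,"wx":0,"wy":0,"wz":0},{"dx":-16.5,"dy":18,"dz":-10,"wx":0,"wy":0,"wz":0},{"dx":-16.8,"dy":21,"dz":-10,"wx":0,"wy":0,"wz":0},{"dx":-16.8,"dy":21.9,"dz":-10,"wx":0,"wy":0,"wz":0},{"dx":-16.8,"dy":21.9,"dz":-10,"wx":0,"wy":0,"wz":0}]' 8.7
python3 - <<'E'
from h import *
snap('scene');snap('side');w=snap('wrist'); print(st()[2]['q'])
for c in ('scene','side','wrist'): print(c,[(q,[(round(x['confidence'],2),np.round(x['centre'],3).tolist()) for x in arm.mark_of(c,q)]) for q in ('mould_1','tray_front','spout_tip','whey_glass','tray_zone')])
cv2.imwrite('pics/w3.png',w[...,::-1])
E
```

```text
t: 40.4
eef_pos: [0.3875, -0.0889, 0.2045]
ee_rot: [-3.141, -0.001, -0.094]
force: [-0.0, 1.0, -0.0]
width: 0.0866
gripper_force: 0.0
[ 2.80557791e-01 -1.05074576e-01 -5.87031904e-01  9.77367368e-05
 -1.08845901e+00  1.19830498e+00]
scene [('mould_1', [(0.41, [0.669, 0.142, 0.086]), (0.4, [0.673, 0.104, 0.171])]), ('tray_front', [(0.55, [0.581, 0.115, 0.107])]), ('spout_tip', [(0.93, [0.507, 0.123, 0.088])]), ('whey_glass', [(0.77, [0.345, 0.273, 0.001]), (0.55, [0.425, 0.347, -0.001])]), ('tray_zone', [(0.68, [0.668, 0.105, 0.092])])]
side [('mould_1', [(0.44, [0.669, 0.144, 0.089]), (0.41, [0.666, 0.068, 0.086])]), ('tray_front', [(0.92, [0.582, 0.114, 0.1])]), ('spout_tip', [(0.86, [0.508, 0.124, 0.09])]), ('whey_glass', [(0.72, [0.344, 0.272, -0.001]), (0.71, [0.424, 0.35, -0.004])]), ('tray_zone', [(0.69, [0.676, 0.105, 0.087])])]
wrist [('mould_1', []), ('tray_front', []), ('spout_tip', []), ('whey_glass', []), ('tray_zone', [])]
```

View pics/w3.png

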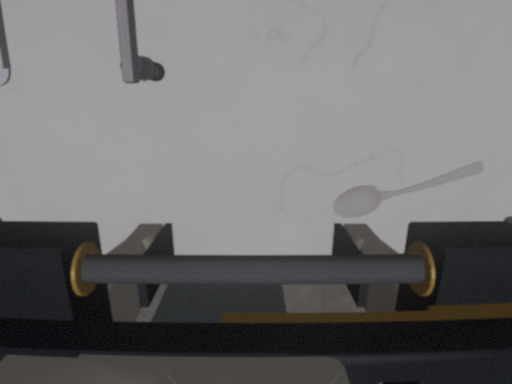

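The move went to the right, because the tool's y axis points to world -y here. The empty counter and spoon in view show nothing was touched. The tray reads home: spout tip at (0.508,0.123) and moulds under the plate. I'll go to the glass now.

```bash
python3 - <<'E'
from h import *
print(to([.424,.348,.2],85))
E
```

```text
(array([ -0.34, -43.82,   0.41]), array([-0. , -0. , -0.3]))
```

```bash
python3 -m crank '[{"dx":0,"dy":-3,"dz":0,"wx":0,"wy":0,"wz":0},{"dx":0,"dy":-8,"dz":0,"wx":0,"wy":0,"wz":0},{"dx":0,"dy":-13,"dz":0,"wx":0,"wy":0,"wz":0},{"dx":-0.1,"dy":-18,"dz":0,"wx":0,"wy":0,"wz":0},{"dx":-0.2,"dy":-23,"dz":0,"wx":0,"wy":0,"wz":0},{"dx":-0.3,"dy":-28,"dz":0,"wx":0,"wy":0,"wz":0},{"dx":-0.3,"dy":-33,"dz":0,"wx":0,"wy":0,"wz":0},{"dx":-0.3,"dy":-38,"dz":0,"wx":0,"wy":0,"wz":0},{"dx":-0.3,"dy":-42,"dz":0,"wx":0,"wy":0,"wz":0},{"dx":-0.3,"dy":-43.8,"dz":0,"wx":0,"wy":0,"wz":0}]' 8.7
python3 - <<'E'
from h import *
w=snap('wrist'); print([(round(x['confidence'],2),np.round(x['centre'],3).tolist()) for x in arm.mark_of('wrist','whey_glass')])
snap('side'); print([(round(x['confidence'],2),np.round(x['centre'],3).tolist()) for x in arm.mark_of('side','whey_glass')])
cv2.imwrite('pics/w4.png',w[...,::-1]); print(to([.424,.348,.037],85))
E
```

```text
t: 42.55
eef_pos: [0.4244, 0.3497, 0.2035]
ee_rot: [3.141, 0.0, -0.091]
force: [0.4, -0.9, -0.4]
width: 0.0871
gripper_force: 0.0
[(0.97, [0.344, 0.273, 0.003]), (0.88, [0.418, 0.348, 0.001])]
[(0.59, [0.422, 0.349, -0.002]), (0.52, [0.345, 0.273, -0.001])]
(array([-0.02, -0.09, 16.67]), array([ 0. ,  0. , -0.3]))
```

View pics/w4.png

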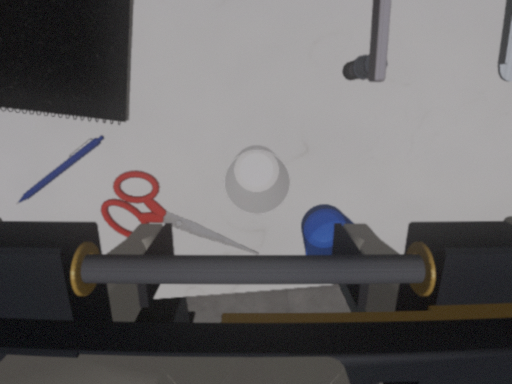

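The clear glass at (257,180) is centred between the fingers, and the blue one at (330,235) stays clear. I'll go down and grip gently.

```bash
python3 -m crank '[{"dx":-0.2,"dy":0,"dz":4,"wx":0,"wy":0,"wz":0},{"dx":-0.2,"dy":0,"dz":8,"wx":0,"wy":0,"wz":0},{"dx":-0.2,"dy":0,"dz":11,"wx":0,"wy":0,"wz":0},{"dx":-0.2,"dy":0,"dz":13.5,"wx":0,"wy":0,"wz":0},{"dx":-0.2,"dy":0,"dz":15.2,"wx":0,"wy":0,"wz":0},{"dx":-0.2,"dy":0,"dz":16.5,"wx":0,"wy":0,"wz":0},{"dx":-0.2,"dy":0,"dz":16.5,"wx":0,"wy":0,"wz":0},{"dx":-0.2,"dy":0,"dz":16.5,"wx":0,"wy":0,"wz":0},{"dx":-0.2,"dy":0,"dz":16.5,"wx":0,"wy":0,"wz":0},{"dx":-0.2,"dy":0,"dz":16.5,"wx":0,"wy":0,"wz":0}]' 8.7
python3 -m crank '[{"dx":0,"dy":0,"dz":0,"wx":0,"wy":0,"wz":0},{"dx":0,"dy":0,"dz":0,"wx":0,"wy":0,"wz":0},{"dx":0,"dy":0,"dz":0,"wx":0,"wy":0,"wz":0},{"dx":0,"dy":0,"dz":0,"wx":0,"wy":0,"wz":0},{"dx":0,"dy":0,"dz":0,"wx":0,"wy":0,"wz":0},{"dx":0,"dy":0,"dz":0,"wx":0,"wy":0,"wz":0},{"dx":0,"dy":0,"dz":0,"wx":0,"wy":0,"wz":0},{"dx":0,"dy":0,"dz":-1,"wx":0,"wy":0,"wz":0},{"dx":0,"dy":0,"dz":-3,"wx":0,"wy":0,"wz":0},{"dx":0,"dy":0,"dz":-6,"wx":0,"wy":0,"wz":0}]' 4 12
python3 - <<'E'
from h import *
tip=np.array([.5075,.1235]); u=np.array([np.cos(PH),np.sin(PH)])
for k in (.12,.008): print(k,tip-k*u,to([*(tip-k*u),.1],85))
snap('side'); print([(round(x['confidence'],2),np.round(x['centre'],3).tolist()) for x in arm.mark_of('side','whey_glass')])
E
```

```text
t: 44.0
eef_pos: [0.4225, 0.3483, 0.0396]
ee_rot: [-3.141, -0.0, -0.092]
force: [-0.4, 0.8, -0.2]
width: 0.0867
gripper_force: 0.0
t: 45.25
eef_pos: [0.4221, 0.3479, 0.0995]
ee_rot: [3.141, 0.001, -0.093]
force: [0.1, 0.4, -1.4]
width: 0.0628
gripper_force: 12.0
0.12 [0.38793324 0.13368772] (array([-1.43, 21.64, -0.03]), array([ 0.1,  0. , -0.3]))
0.008 [0.49952888 0.12417918] (array([ 9.77, 21.56, -0.03]), array([ 0.1,  0. , -0.3]))
[(0.78, [0.344, 0.271, -0.001]), (0.56, [0.422, 0.35, 0.059]), (0.37, [0.584, 0.114, 0.101])]
```

```bash
python3 -m crank '[{"dx":0,"dy":1,"dz":0,"wx":0,"wy":0,"wz":0},{"dx":0,"dy":3.5,"dz":1,"wx":0,"wy":0,"wz":0},{"dx":0,"dy":6.5,"dz":3,"wx":0,"wy":0,"wz":0},{"dx":0,"dy":9.5,"dz":4.5,"wx":0,"wy":0,"wz":0},{"dx":0,"dy":12.5,"dz":4.8,"wx":0,"wy":0,"wz":0},{"dx":0,"dy":15.5,"dz":4.8,"wx":0,"wy":0,"wz":0},{"dx":0,"dy":18,"dz":4.8,"wx":0,"wy":0,"wz":0},{"dx":0,"dy":20,"dz":4.8,"wx":0,"wy":0,"wz":0},{"dx":0,"dy":21.3,"dz":5.4,"wx":0,"wy":0,"wz":0},{"dx":0,"dy":21.6,"dz":5.5,"wx":0,"wy":0,"wz":0}]'
python3 - <<'E'
from h import *
tip=np.array([.5075,.1235]); u=np.array([np.cos(PH),np.sin(PH)])
print(to([*(tip-.008*u),.0435],85),st()[2]['width'])
snap('side'); snap('wrist')
for c in ('side','wrist'): print([(round(x['confidence'],2),np.round(x['centre'],3).tolist()) for x in arm.mark_of(c,'whey_glass')],[(round(x['confidence'],2),np.round(x['centre'],3).tolist()) for x in arm.mark_of(c,'spout_tip')])
E
```

```text
t: 46.6
eef_pos: [0.4022, 0.1321, 0.0436]
ee_rot: [3.141, 0.001, -0.093]
force: [-0.4, -0.1, -0.7]
width: 0.0625
gripper_force: 12.0
(array([ 9.76, -0.12,  0.01]), array([ 0. ,  0. , -0.4])) 0.06245996505272603
[(0.81, [0.402, 0.133, 0.001]), (0.56, [0.345, 0.269, -0.001])] [(0.77, [0.508, 0.122, 0.088])]
[(0.61, [0.399, 0.133, 0.006])] [(0.65, [0.506, 0.122, 0.087])]
```

```bash
python3 -m crank '[{"dx":1,"dy":0,"dz":0,"wx":0,"wy":0,"wz":0},{"dx":2.5,"dy":0,"dz":0,"wx":0,"wy":0,"wz":0},{"dx":4,"dy":0,"dz":0,"wx":0,"wy":0,"wz":0},{"dx":5.5,"dy":0,"dz":0,"wx":0,"wy":0,"wz":0},{"dx":7,"dy":0,"dz":0,"wx":0,"wy":0,"wz":0},{"dx":8.3,"dy":0,"dz":0,"wx":0,"wy":0,"wz":0},{"dx":9.2,"dy":0,"dz":0,"wx":0,"wy":0,"wz":0},{"dx":9.7,"dy":0,"dz":0,"wx":0,"wy":0,"wz":0},{"dx":9.7,"dy":0,"dz":0.3,"wx":0,"wy":0,"wz":0},{"dx":9.7,"dy":0,"dz":0.4,"wx":0,"wy":0,"wz":0}]'
python3 -m crank '[{"dx":0,"dy":0,"dz":0,"wx":0,"wy":0,"wz":0},{"dx":0,"dy":0,"dz":0,"wx":0,"wy":0,"wz":0},{"dx":0,"dy":0,"dz":0,"wx":0,"wy":0,"wz":0},{"dx":0,"dy":0,"dz":0,"wx":0,"wy":0,"wz":0},{"dx":0,"dy":0,"dz":0,"wx":0,"wy":0,"wz":0},{"dx":0,"dy":0,"dz":0,"wx":0,"wy":0,"wz":0},{"dx":0,"dy":0,"dz":0,"wx":0,"wy":0,"wz":0},{"dx":0,"dy":0,"dz":0,"wx":0,"wy":0,"wz":0},{"dx":0,"dy":0,"dz":0,"wx":0,"wy":0,"wz":0},{"dx":0,"dy":0,"dz":0,"wx":0,"wy":0,"wz":0}]' 7.8
```

```text
t: 48.15
eef_pos: [0.4985, 0.1239, 0.0398]
ee_rot: [3.141, 0.001, -0.092]
force: [-0.3, -0.8, -2.6]
width: 0.0623
gripper_force: 12.0
t: 49.4
eef_pos: [0.4991, 0.124, 0.0401]
ee_rot: [3.142, -0.0, -0.093]
force: [-0.7, -0.1, -0.6]
width: 0.078
gripper_force: 0.0
```

```bash
python3 -m crank '[{"dx":-1,"dy":0,"dz":0,"wx":0,"wy":0,"wz":0},{"dx":-3,"dy":0,"dz":0,"wx":0,"wy":0,"wz":0},{"dx":-6,"dy":0,"dz":0,"wx":0,"wy":0,"wz":0},{"dx":-9,"dy":0,"dz":-1,"wx":0,"wy":0,"wz":0},{"dx":-10,"dy":0,"dz":-6,"wx":0,"wy":0,"wz":3},{"dx":-10,"dy":0,"dz":-12,"wx":0,"wy":0,"wz":8},{"dx":-10,"dy":0,"dz":-18,"wx":0,"wy":0,"wz":13},{"dx":-8,"dy":0,"dz":-24,"wx":0,"wy":0,"wz":18},{"dx":-6,"dy":0,"dz":-30,"wx":0,"wy":0,"wz":23},{"dx":-4,"dy":0,"dz":-33,"wx":0,"wy":0,"wz":23}]' 7.8
python3 - <<'E'
from h import *
a=snap('scene');b=snap('side'); print(st()[2]['q'][5])
for c in ('scene','side'): print(c,[(q,[(round(x['confidence'],2),np.round(x['centre'],3).tolist()) for x in arm.mark_of(c,q)]) for q in ('whey_glass','mould_1','spout_tip','plate_under','handle_knob')])
cv2.imwrite('pics/p3.png',np.hstack([cv2.resize(a[150:270,160:320],(400,300)),cv2.resize(b[140:260,220:360],(400,343))[:300]])[...,::-1])
print(to([.6625,.216,.36],62))
E
```

```text
t: 50.65
eef_pos: [0.4597, 0.1277, 0.3736]
ee_rot: [-3.137, -0.002, -0.495]
force: [0.6, 0.2, -1.0]
width: 0.0779
gripper_force: 0.0
0.39179567217920835
scene [('whey_glass', [(0.65, [0.345, 0.271, 0.003]), (0.51, [0.499, 0.123, -0.001])]), ('mould_1', []), ('spout_tip', [(0.83, [0.506, 0.121, 0.089])]), ('plate_under', []), ('handle_knob', [(0.41, [0.675, 0.109, 0.002]), (0.34, [0.67, 0.109, 0.09])])]
side [('whey_glass', [(0.51, [0.345, 0.271, -0.0]), (0.38, [0.498, 0.124, -0.004])]), ('mould_1', [(0.63, [0.666, 0.067, 0.085]), (0.49, [0.667, 0.141, 0.088])]), ('spout_tip', [(0.71, [0.508, 0.121, 0.088])]), ('plate_under', [(0.66, [0.673, 0.107, 0.171])]), ('handle_knob', [(0.84, [0.664, 0.218, 0.305])])]
(array([ 13.74, -17.42,   0.97]), array([ 0. ,  0. , -0.3]))
```

View pics/p3.png

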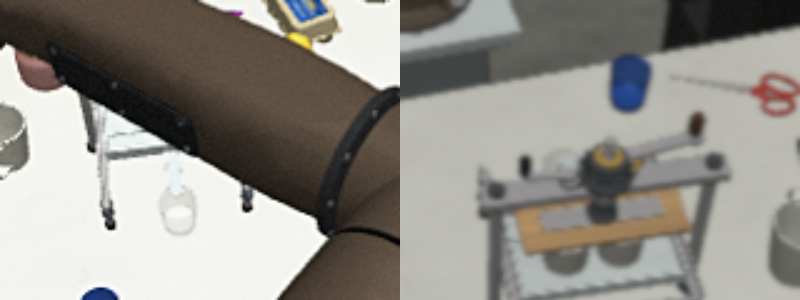

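The glass stands at (178,200) in the left view with its mouth under the spout tip. The right view shows both moulds under the plate. I'll go to the knob.

```bash
python3 -m crank '[{"dx":2,"dy":-2.5,"dz":0,"wx":0,"wy":0,"wz":0},{"dx":5,"dy":-6.3,"dz":0,"wx":0,"wy":0,"wz":0},{"dx":8,"dy":-10,"dz":0,"wx":0,"wy":0,"wz":0},{"dx":11,"dy":-14,"dz":0,"wx":0,"wy":0,"wz":0},{"dx":13,"dy":-16.5,"dz":0,"wx":0,"wy":0,"wz":0},{"dx":13.7,"dy":-17.4,"dz":0,"wx":0,"wy":0,"wz":0},{"dx":13.7,"dy":-17.4,"dz":1.5,"wx":0,"wy":0,"wz":0},{"dx":13.7,"dy":-17.4,"dz":4,"wx":0,"wy":0,"wz":0},{"dx":13.7,"dy":-17.4,"dz":6.5,"wx":0,"wy":0,"wz":0},{"dx":13.7,"dy":-17.4,"dz":7.7,"wx":0,"wy":0,"wz":0}]' 5
python3 -m crank '[{"dx":0,"dy":0,"dz":0,"wx":0,"wy":0,"wz":0},{"dx":0,"dy":0,"dz":0,"wx":0,"wy":0,"wz":0},{"dx":0,"dy":0,"dz":0,"wx":0,"wy":0,"wz":0},{"dx":0,"dy":0,"dz":0,"wx":0,"wy":0,"wz":0},{"dx":0,"dy":0,"dz":0,"wx":0,"wy":0,"wz":0},{"dx":0,"dy":0,"dz":0,"wx":0,"wy":0,"wz":0},{"dx":0,"dy":0,"dz":0,"wx":0,"wy":0,"wz":0},{"dx":0,"dy":0,"dz":0,"wx":0,"wy":0,"wz":0},{"dx":0,"dy":0,"dz":0,"wx":0,"wy":0,"wz":0},{"dx":0,"dy":0,"dz":0,"wx":0,"wy":0,"wz":0}]' 0.5 15
python3 - <<'E'
from h import *
print(ha())
for a in (1.4,1.2,1.,.8,.6,.4,.2,0,-.2,-.4,-.5,-.6,-.64): print(a,to([*hk(a),.293])[0].tolist())
for i in range(4): snap('side',f'sd0_{i}')
w=snap('wrist','wp0')
E
```

```text
t: 52.5
eef_pos: [0.6608, 0.2153, 0.2917]
ee_rot: [3.14, 0.001, -0.494]
force: [-0.8, -0.0, -0.3]
width: 0.0502
gripper_force: 0.0
t: 53.75
eef_pos: [0.6628, 0.2168, 0.2939]
ee_rot: [-3.139, -0.001, -0.493]
force: [0.3, 6.0, 5.1]
width: 0.0187
gripper_force: 15.0
(np.float64(1.386), np.float64(0.1103))
1.4 [0.15, -0.06, 0.09]
1.2 [-1.56, 1.32, 0.09]
1.0 [-2.96, 3.01, 0.08]
0.8 [-4.0, 4.95, 0.08]
0.6 [-4.63, 7.05, 0.07]
0.4 [-4.83, 9.24, 0.07]
0.2 [-4.6, 11.42, 0.06]
0 [-3.93, 13.52, 0.06]
-0.2 [-2.86, 15.43, 0.06]
-0.4 [-1.43, 17.1, 0.05]
-0.5 [-0.6, 17.82, 0.05]
-0.6 [0.3, 18.45, 0.05]
-0.64 [0.68, 18.68, 0.05]
```

View pics/wp0.png

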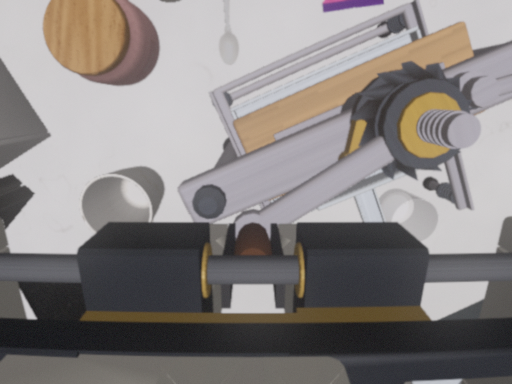

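```bash
python3 -m crank '[{"dx":-0.7,"dy":0.5,"dz":0,"wx":0,"wy":0,"wz":0},{"dx":-1.5,"dy":1.3,"dz":0,"wx":0,"wy":0,"wz":0},{"dx":-2.3,"dy":2.1,"dz":0,"wx":0,"wy":0,"wz":0},{"dx":-2.9,"dy":3.0,"dz":0,"wx":0,"wy":0,"wz":0},{"dx":-3.5,"dy":3.9,"dz":0,"wx":0,"wy":0,"wz":0},{"dx":-4.0,"dy":4.9,"dz":0,"wx":0,"wy":0,"wz":0},{"dx":-4.3,"dy":5.9,"dz":0,"wx":0,"wy":0,"wz":0},{"dx":-4.6,"dy":7.0,"dz":0,"wx":0,"wy":0,"wz":0},{"dx":-4.75,"dy":8.1,"dz":0,"wx":0,"wy":0,"wz":0},{"dx":-4.8,"dy":9.2,"dz":0,"wx":0,"wy":0,"wz":0}]'
python3 -m crank '[{"dx":0.1,"dy":1.1,"dz":0,"wx":0,"wy":0,"wz":0},{"dx":0.2,"dy":2.2,"dz":0,"wx":0,"wy":0,"wz":0},{"dx":0.5,"dy":3.2,"dz":0,"wx":0,"wy":0,"wz":0},{"dx":0.9,"dy":4.3,"dz":0,"wx":0,"wy":0,"wz":0},{"dx":1.4,"dy":5.3,"dz":0,"wx":0,"wy":0,"wz":0},{"dx":1.9,"dy":6.2,"dz":0,"wx":0,"wy":0,"wz":0},{"dx":2.6,"dy":7.1,"dz":0,"wx":0,"wy":0,"wz":0},{"dx":3.4,"dy":7.9,"dz":0,"wx":0,"wy":0,"wz":0},{"dx":4.2,"dy":8.6,"dz":0,"wx":0,"wy":0,"wz":0},{"dx":5.1,"dy":9.2,"dz":0,"wx":0,"wy":0,"wz":0}]'
python3 - <<'E'
from h import *
print(ha())
for a in (-.6,-.4,-.2,0,.2,.4): print(a,to([*hk(a),.293])[0].tolist())
E
```

```text
t: 55.25
eef_pos: [0.5764, 0.1573, 0.2936]
ee_rot: [-3.141, -0.001, -0.494]
force: [0.6, 3.0, 5.3]
width: 0.0184
gripper_force: 15.0
t: 56.5
eef_pos: [0.5778, 0.0524, 0.2931]
ee_rot: [-3.141, 0.001, -0.494]
force: [-6.6, 29.5, 9.5]
width: 0.0184
gripper_force: 15.0
(np.float64(-0.602), np.float64(0.1105))
-0.6 [0.0, -0.05, 0.01]
-0.4 [-1.73, -1.4, 0.01]
-0.2 [-3.16, -3.07, 0.02]
0 [-4.23, -4.99, 0.02]
0.2 [-4.9, -7.08, 0.02]
0.4 [-5.14, -9.26, 0.02]
```

```bash
python3 -m crank '[{"dx":-0.9,"dy":-0.6,"dz":0,"wx":0,"wy":0,"wz":0},{"dx":-1.8,"dy":-1.4,"dz":0,"wx":0,"wy":0,"wz":0},{"dx":-2.5,"dy":-2.2,"dz":0,"wx":0,"wy":0,"wz":0},{"dx":-3.2,"dy":-3.1,"dz":0,"wx":0,"wy":0,"wz":0},{"dx":-3.8,"dy":-4.0,"dz":0,"wx":0,"wy":0,"wz":0},{"dx":-4.3,"dy":-5.0,"dz":0,"wx":0,"wy":0,"wz":0},{"dx":-4.6,"dy":-6.0,"dz":0,"wx":0,"wy":0,"wz":0},{"dx":-4.9,"dy":-7.1,"dz":0,"wx":0,"wy":0,"wz":0},{"dx":-5.1,"dy":-8.2,"dz":0,"wx":0,"wy":0,"wz":0},{"dx":-5.2,"dy":-9.3,"dz":0,"wx":0,"wy":0,"wz":0}]'
python3 -m crank '[{"dx":0,"dy":-1.1,"dz":0,"wx":0,"wy":0,"wz":0},{"dx":0.2,"dy":-2.2,"dz":0,"wx":0,"wy":0,"wz":0},{"dx":0.5,"dy":-3.3,"dz":0,"wx":0,"wy":0,"wz":0},{"dx":0.8,"dy":-4.3,"dz":0,"wx":0,"wy":0,"wz":0},{"dx":1.3,"dy":-5.3,"dz":0,"wx":0,"wy":0,"wz":0},{"dx":1.9,"dy":-6.3,"dz":0,"wx":0,"wy":0,"wz":0},{"dx":2.5,"dy":-7.2,"dz":0,"wx":0,"wy":0,"wz":0},{"dx":3.3,"dy":-8.0,"dz":0,"wx":0,"wy":0,"wz":0},{"dx":4.1,"dy":-8.7,"dz":0,"wx":0,"wy":0,"wz":0},{"dx":5.0,"dy":-9.3,"dz":0,"wx":0,"wy":0,"wz":0}]'
python3 - <<'E'
from h import *
print(ha())
for i in range(4): snap('side',f'sd1_{i}')
w=snap('wrist','wp1')
print([(q,[(round(x['confidence'],2),np.round(x['centre'],3).tolist()) for x in arm.mark_of('side',q)]) for q in ('mould_1','spout_tip','plate_under')])
for a in (1.4,.4): print(a,to([*hk(a),.293])[0].tolist())
E
```

```text
t: 57.75
eef_pos: [0.5736, 0.1589, 0.292]
ee_rot: [3.137, 0.003, -0.494]
force: [-5.6, -1.3, 4.1]
width: 0.0184
gripper_force: 15.0
t: 59.0
eef_pos: [0.6638, 0.217, 0.2923]
ee_rot: [3.139, 0.002, -0.494]
force: [-30.3, -7.3, 2.5]
width: 0.0183
gripper_force: 15.0
(np.float64(1.395), np.float64(0.1105))
[('mould_1', [(0.58, [0.664, 0.07, 0.084]), (0.57, [0.494, 0.07, -0.002]), (0.42, [0.668, 0.14, 0.091])]), ('spout_tip', [(0.67, [0.506, 0.124, 0.087])]), ('plate_under', [(0.58, [0.706, -0.373, -0.001])])]
1.4 [0.05, -0.01, -0.06]
0.4 [-4.93, 9.29, -0.04]
```

```bash
python3 -m crank '[{"dx":-0.7,"dy":0.5,"dz":0,"wx":0,"wy":0,"wz":0},{"dx":-1.6,"dy":1.3,"dz":0,"wx":0,"wy":0,"wz":0},{"dx":-2.4,"dy":2.1,"dz":0,"wx":0,"wy":0,"wz":0},{"dx":-3.0,"dy":3.0,"dz":0,"wx":0,"wy":0,"wz":0},{"dx":-3.6,"dy":3.9,"dz":0,"wx":0,"wy":0,"wz":0},{"dx":-4.1,"dy":4.9,"dz":0,"wx":0,"wy":0,"wz":0},{"dx":-4.4,"dy":5.9,"dz":0,"wx":0,"wy":0,"wz":0},{"dx":-4.7,"dy":7.0,"dz":0,"wx":0,"wy":0,"wz":0},{"dx":-4.9,"dy":8.1,"dz":0,"wx":0,"wy":0,"wz":0},{"dx":-4.95,"dy":9.3,"dz":0,"wx":0,"wy":0,"wz":0}]'
python3 -m crank '[{"dx":0.1,"dy":1.1,"dz":0,"wx":0,"wy":0,"wz":0},{"dx":0.2,"dy":2.2,"dz":0,"wx":0,"wy":0,"wz":0},{"dx":0.5,"dy":3.2,"dz":0,"wx":0,"wy":0,"wz":0},{"dx":0.9,"dy":4.3,"dz":0,"wx":0,"wy":0,"wz":0},{"dx":1.4,"dy":5.3,"dz":0,"wx":0,"wy":0,"wz":0},{"dx":1.9,"dy":6.2,"dz":0,"wx":0,"wy":0,"wz":0},{"dx":2.6,"dy":7.1,"dz":0,"wx":0,"wy":0,"wz":0},{"dx":3.4,"dy":7.9,"dz":0,"wx":0,"wy":0,"wz":0},{"dx":4.2,"dy":8.6,"dz":0,"wx":0,"wy":0,"wz":0},{"dx":5.0,"dy":9.1,"dz":0,"wx":0,"wy":0,"wz":0}]'
python3 - <<'E'
from h import *
print(ha())
for a in (-.6,.4): print(a,to([*hk(a),.293])[0].tolist())
E
```

```text
t: 60.65
eef_pos: [0.5757, 0.1593, 0.2945]
ee_rot: [-3.139, -0.001, -0.493]
force: [-0.2, 4.3, -4.9]
width: 0.0186
gripper_force: 15.0
t: 61.9
eef_pos: [0.5782, 0.0538, 0.2944]
ee_rot: [-3.141, -0.002, -0.494]
force: [-1.4, 2.7, 5.4]
width: 0.0187
gripper_force: 15.0
(np.float64(-0.593), np.float64(0.1094))
-0.6 [0.03, 0.09, 0.14]
0.4 [-5.11, -9.11, 0.14]
```

```bash
python3 -m crank '[{"dx":-0.9,"dy":-0.6,"dz":0,"wx":0,"wy":0,"wz":0},{"dx":-1.8,"dy":-1.4,"dz":0,"wx":0,"wy":0,"wz":0},{"dx":-2.5,"dy":-2.2,"dz":0,"wx":0,"wy":0,"wz":0},{"dx":-3.2,"dy":-3.1,"dz":0,"wx":0,"wy":0,"wz":0},{"dx":-3.8,"dy":-4.0,"dz":0,"wx":0,"wy":0,"wz":0},{"dx":-4.3,"dy":-5.0,"dz":0,"wx":0,"wy":0,"wz":0},{"dx":-4.6,"dy":-6.0,"dz":0,"wx":0,"wy":0,"wz":0},{"dx":-4.9,"dy":-7.1,"dz":0,"wx":0,"wy":0,"wz":0},{"dx":-5.1,"dy":-8.2,"dz":0,"wx":0,"wy":0,"wz":0},{"dx":-5.2,"dy":-9.3,"dz":0,"wx":0,"wy":0,"wz":0}]'
python3 - <<'E'
from h import *
print(ha())
for a in (.4,.6,.8,1.,1.2,1.4): print(a,to([*hk(a),.293])[0].tolist())
E
```

```text
t: 63.15
eef_pos: [0.5749, 0.1601, 0.2932]
ee_rot: [3.139, 0.001, -0.495]
force: [-3.0, -1.9, 2.5]
width: 0.0187
gripper_force: 15.0
(np.float64(0.407), np.float64(0.1123))
0.4 [0.23, 0.08, 0.02]
0.6 [0.42, -2.11, 0.01]
0.8 [1.05, -4.21, 0.01]
1.0 [2.09, -6.15, 0.0]
1.2 [3.48, -7.85, -0.0]
1.4 [5.19, -9.23, -0.01]
```

```bash
python3 -m crank '[{"dx":0.2,"dy":-1.1,"dz":0,"wx":0,"wy":0,"wz":0},{"dx":0.4,"dy":-2.1,"dz":0,"wx":0,"wy":0,"wz":0},{"dx":0.7,"dy":-3.2,"dz":0,"wx":0,"wy":0,"wz":0},{"dx":1.1,"dy":-4.2,"dz":0,"wx":0,"wy":0,"wz":0},{"dx":1.5,"dy":-5.2,"dz":0,"wx":0,"wy":0,"wz":0},{"dx":2.1,"dy":-6.2,"dz":0,"wx":0,"wy":0,"wz":0},{"dx":2.7,"dy":-7.0,"dz":0,"wx":0,"wy":0,"wz":0},{"dx":3.5,"dy":-7.9,"dz":0,"wx":0,"wy":0,"wz":0},{"dx":4.3,"dy":-8.6,"dz":0,"wx":0,"wy":0,"wz":0},{"dx":5.2,"dy":-9.3,"dz":0,"wx":0,"wy":0,"wz":0}]'
python3 - <<'E'
from h import *
print(ha())
for i in range(4): snap('side',f'sd2_{i}')
snap('wrist','wp2')
print([(q,[(round(x['confidence'],2),np.round(x['centre'],3).tolist()) for x in arm.mark_of('side',q)]) for q in ('mould_1','spout_tip','plate_under')])
def av(k): return np.mean([cv2.imread(f'pics/sd{k}_{i}.png').astype(np.float32) for i in range(4)],0)
g=[cv2.cvtColor(av(k),cv2.COLOR_BGR2GRAY) for k in (0,1,2)]
im=np.hstack([cv2.resize(av(k)[150:260,235:345],(390,390),interpolation=cv2.INTER_CUBIC) for k in (0,2)])
cv2.imwrite('pics/cmp.png',im)
def ph(a,b,x0,x1,y0,y1):
    w=cv2.createHanningWindow((x1-x0,y1-y0),cv2.CV_32F); return np.round(cv2.phaseCorrelate(a[y0:y1,x0:x1],b[y0:y1,x0:x1],w),2)
for k in (1,2): print(k,'table',ph(g[0],g[k],150,225,190,240)[0])
E
```

```text
t: 64.4
eef_pos: [0.6632, 0.2174, 0.2923]
ee_rot: [3.135, 0.005, -0.494]
force: [-29.5, -9.9, 8.9]
width: 0.0184
gripper_force: 15.0
(np.float64(1.39), np.float64(0.1109))
[('mould_1', [(0.54, [0.666, 0.144, 0.088]), (0.53, [0.661, 0.069, 0.085])]), ('spout_tip', [(0.68, [0.51, 0.129, 0.087])]), ('plate_under', [(0.67, [0.671, 0.108, 0.154])])][ WARN:0@6.539] global loadsave.cpp:1063 imwrite_ Unsupported depth image for selected encoder is fallbacked to CV_8U.
Traceback (most recent call last):
ValueError: setting an array element with a sequence. The requested array has an inhomogeneous shape after 1 dimensions. The detected shape was (2,) + inhomogeneous part.
```

View pics/cmp.png

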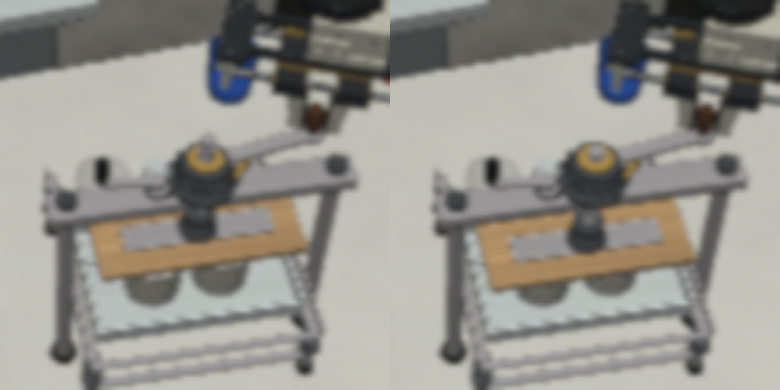

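The plate is down at about 154 mm, just above the moulds (right half: plate edge at about (590,285), moulds at (543,293) and (612,283)). I'll go back two teeth and forward again, then measure the sinking against the earlier frames.

```bash
python3 -m crank '[{"dx":-0.7,"dy":0.5,"dz":0,"wx":0,"wy":0,"wz":0},{"dx":-1.6,"dy":1.3,"dz":0,"wx":0,"wy":0,"wz":0},{"dx":-2.4,"dy":2.1,"dz":0,"wx":0,"wy":0,"wz":0},{"dx":-3.0,"dy":3.0,"dz":0,"wx":0,"wy":0,"wz":0},{"dx":-3.6,"dy":3.9,"dz":0,"wx":0,"wy":0,"wz":0},{"dx":-4.1,"dy":4.9,"dz":0,"wx":0,"wy":0,"wz":0},{"dx":-4.4,"dy":5.9,"dz":0,"wx":0,"wy":0,"wz":0},{"dx":-4.7,"dy":7.0,"dz":0,"wx":0,"wy":0,"wz":0},{"dx":-4.9,"dy":8.1,"dz":0,"wx":0,"wy":0,"wz":0},{"dx":-4.95,"dy":9.8,"dz":0,"wx":0,"wy":0,"wz":0}]'
cat > tr.py <<'E'
from h import *
def av(k): return cv2.cvtColor(np.mean([cv2.imread(f'pics/sd{k}_{i}.png').astype(np.float32) for i in range(4)],0),cv2.COLOR_BGR2GRAY)
def ph(a,b,x0,x1,y0,y1):
    w=cv2.createHanningWindow((x1-x0,y1-y0),cv2.CV_32F); s,r=cv2.phaseCorrelate(a[y0:y1,x0:x1],b[y0:y1,x0:x1],w); return np.round([*s,r],2).tolist()
def ecc(a,b,x0,x1,y0,y1):
    M=np.eye(2,3,dtype=np.float32); m=4
    try:
        _,M=cv2.findTransformECC(a[y0:y1,x0:x1],b[y0-m:y1+m,x0-m:x1+m],np.float32([[1,0,m],[0,1,m]]),cv2.MOTION_TRANSLATION,(3,200,1e-6),None,3)
        return np.round(M[:,2]-m,2).tolist()
    except cv2.error: return None
regs={'trayrear':(258,330,238,262),'rearleft':(256,285,230,256),'rearright':(300,330,225,250),'upL':(244,258,215,255),'plate':(256,324,205,232),'cross':(246,335,196,212),'table':(150,225,190,240),'knobR':(325,336,192,203)}
def rep(ks):
    g={k:av(k) for k in ks}
    for n,r in regs.items(): print(n,[(k,ecc(g[ks[0]],g[k],*r),ph(g[ks[0]],g[k],*r)) for k in ks[1:]])
E
python3 - <<'E'
from tr import *
print(ha())
for a in (.35,.5,.7,.9,1.1,1.25,1.4): print(a,to([*hk(a),.293])[0].tolist())
rep([0,1,2])
E
```

```text
t: 66.05
eef_pos: [0.5744, 0.1572, 0.2929]
ee_rot: [-3.14, 0.001, -0.492]
force: [-0.9, 3.4, -4.1]
width: 0.0186
gripper_force: 15.0
(np.float64(0.383), np.float64(0.1114))
0.35 [0.15, 0.36, -0.01]
0.5 [0.18, -1.29, -0.0]
0.7 [0.6, -3.44, -0.0]
0.9 [1.44, -5.47, 0.0]
1.1 [2.67, -7.3, 0.0]
1.25 [3.81, -8.48, 0.0]
1.4 [5.12, -9.48, 0.0]
trayrear [(1, [0.03999999910593033, 0.009999999776482582], [-0.03, 0.05, 0.93]), (2, [-4.170000076293945, 0.36000001430511475], [0.44, 0.28, 0.55])]
rearleft [(1, [-0.3799999952316284, -0.18000000715255737], [-0.07, 0.41, 0.95]), (2, [-0.4000000059604645, -0.1599999964237213], [-0.06, 0.48, 0.95])]
rearright [(1, [0.009999999776482582, -0.2800000011920929], [0.02, 0.39, 0.93]), (2, [-4.320000171661377, -1.0800000429153442], [0.11, 0.33, 0.6])]
upL [(1, [-0.1899999976158142, 0.0], [0.56, 0.01, 1.01]), (2, [-0.1899999976158142, 0.009999999776482582], [0.52, 0.01, 1.01])]
plate [(1, [-0.10999999940395355, -0.10999999940395355], [-0.27, 1.05, 0.9]), (2, [-0.20999999344348907, -0.11999999731779099], [-0.23, 0.86, 0.51])]
cross [(1, [-0.019999999552965164, -0.05000000074505806], [-0.08, -0.06, 1.04]), (2, [-0.019999999552965164, -0.07999999821186066], [-0.06, -0.09, 0.95])]
table [(1, [-0.0, 0.009999999776482582], [0.56, 0.0, 1.02]), (2, [27.239999771118164, 0.1899999976158142], [0.74, -0.11, 0.31])]
knobR [(1, [-0.03999999910593033, -0.05000000074505806], [-0.17, 0.08, 1.02]), (2, [-0.03999999910593033, -0.03999999910593033], [0.01, 0.05, 1.0])]
```

```bash
python3 -m crank '[{"dx":0,"dy":-0.5,"dz":0,"wx":0,"wy":0,"wz":0},{"dx":0.2,"dy":-1.6,"dz":0,"wx":0,"wy":0,"wz":0},{"dx":0.4,"dy":-2.7,"dz":0,"wx":0,"wy":0,"wz":0},{"dx":0.8,"dy":-3.9,"dz":0,"wx":0,"wy":0,"wz":0},{"dx":1.2,"dy":-5.0,"dz":0,"wx":0,"wy":0,"wz":0},{"dx":1.8,"dy":-6.1,"dz":0,"wx":0,"wy":0,"wz":0},{"dx":2.5,"dy":-7.1,"dz":0,"wx":0,"wy":0,"wz":0},{"dx":3.3,"dy":-8.0,"dz":0,"wx":0,"wy":0,"wz":0},{"dx":4.2,"dy":-8.8,"dz":0,"wx":0,"wy":0,"wz":0},{"dx":5.1,"dy":-9.5,"dz":0,"wx":0,"wy":0,"wz":0}]'
python3 - <<'E'
from tr import *
print(ha())
for i in range(4): snap('side',f'sd3_{i}')
p,r,s=st(); K=arm.calibration('wrist'); snap('wrist','wp3')
W=np.array(K['world_from_camera']); T=np.eye(4);T[:3,:3]=Rt(r);T[:3,3]=p
X=np.linalg.inv(T)@W
print(X.round(3).tolist(),p,r)
import json; json.dump(dict(X=X.tolist(),p=p.tolist(),r=r.tolist(),K=[K['fx'],K['fy'],K['cx'],K['cy']],d=list(K['dist_coeffs'])),open('w.json','w'))
Km=np.array([[K['fx'],0,K['cx']],[0,K['fy'],K['cy']],[0,0,1]])
def pr(w): 
    C=np.linalg.inv(W); rv,_=cv2.Rodrigues(C[:3,:3]); return cv2.projectPoints(np.float64([w]),rv,C[:3,3],Km,np.array(K['dist_coeffs']))[0].ravel().round(1)
for n,w in dict(spout=[*pw(-.166,0),.095],wallL=[*pw(-.092,.106),.113],wallmid=[*pw(-.092,0.03),.113],backL=[*pw(.049,.106),.104],backmid=[*pw(.049,0.03),.104],crossend=[*pw(0,.131),.25],runF=[*pw(-.18,.114),.092],glass=[.499,.1235,.069]).items(): print(n,pr(w),pr(np.array(w)-[0,0,.005]))
print([(q,[(round(x['confidence'],2),np.round(x['centre'],3).tolist()) for x in arm.mark_of('side',q)]) for q in ('mould_1','spout_tip','plate_under')])
print([(q,[(round(x['confidence'],2),np.round(x['centre'],3).tolist()) for x in arm.mark_of('wrist',q)]) for q in ('spout_tip','tray_front')])
a=cv2.imread('pics/wp0.png');b=cv2.imread('pics/wp3.png')
cv2.imwrite('pics/cw.png',np.hstack([cv2.resize(x[0:240,200:440],(400,400),interpolation=cv2.INTER_CUBIC) for x in (a,b)]))
E
```

```text
t: 67.3
eef_pos: [0.6663, 0.2154, 0.293]
ee_rot: [3.141, -0.0, -0.494]
force: [-5.5, -1.5, -1.5]
width: 0.0184
gripper_force: 15.0
(np.float64(1.417), np.float64(0.1086))
[[-0.0, -0.962, -0.273, 0.074], [1.0, -0.0, -0.001, 0.001], [0.001, -0.273, 0.962, -0.158], [0.0, 0.0, 0.0, 1.0]] [0.66666972 0.21522372 0.29299479] [-3.14099162e+00 -1.25226139e-03 -4.94216463e-01]
spout [379.4 241. ] [377.8 239.3]
wallL [278.8 227.7] [278.5 226. ]
wallmid [341.2 202.7] [340.  201.3]
backL [228.3 111.9] [228.7 111.8]
backmid [294.4  82.5] [293.8  82.7]
crossend [208.5 204.5] [209.4 202.1]
runF [297.4 281.5] [296.9 279.4]
glass [372.9 239.1] [371.5 237.5]
[('mould_1', [(0.73, [0.671, 0.108, 0.152]), (0.69, [0.676, 0.109, 0.08]), (0.57, [0.668, 0.144, 0.084]), (0.47, [0.661, 0.07, 0.08])]), ('spout_tip', [(0.67, [0.507, 0.121, 0.088])]), ('plate_under', [(0.63, [0.671, 0.109, 0.153])])]
[('spout_tip', []), ('tray_front', [(0.62, [0.579, 0.113, 0.098])])]
```

View pics/cw.png

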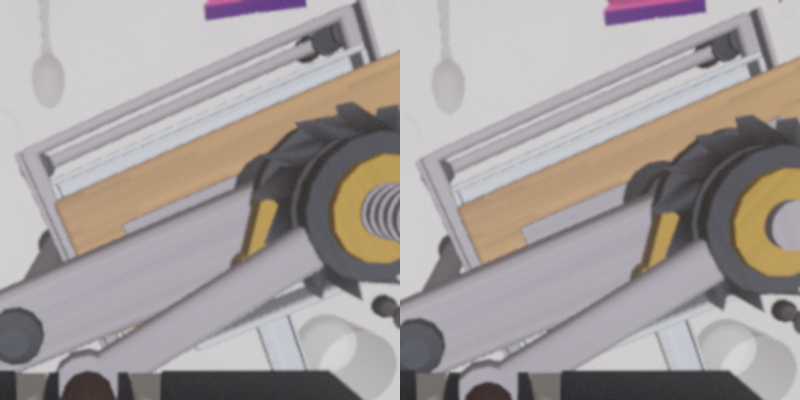

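```bash
python3 - <<'E'
from tr import *
import tr
a=[av(k) for k in (0,1,2,3)]
# vertical-only SSD search with cubic shift, tray body band, moulds, fixed bars, plate front edge
def vs(A,B,x0,x1,y0,y1):
    best=[]
    for s in np.arange(-1.5,3,.05):
        Bs=cv2.warpAffine(B,np.float32([[1,0,0],[0,1,-s]]),(512,384),flags=cv2.INTER_CUBIC)
        best.append((float(np.mean((A[y0:y1,x0:x1]-Bs[y0:y1,x0:x1])**2)),round(float(s),2)))
    m=min(best); return m[1],round(m[0],2)
R_={'trayrear':(266,316,238,250),'trayL':(262,285,238,252),'trayR':(296,318,236,246),'lower bars':(262,318,252,262),'cross':(250,330,196,206),'plateback':(262,318,226,234),'glass/spout':(262,285,190,200)}
for n,r in R_.items(): print(n,'0-1',vs(a[0],a[1],*r),'1-2',vs(a[1],a[2],*r),'0-2',vs(a[0],a[2],*r),'2-3',vs(a[2],a[3],*r),'0-3',vs(a[0],a[3],*r))
im=np.hstack([cv2.resize(x[185:265,245:325],(390,390),interpolation=cv2.INTER_CUBIC) for x in (a[2],a[3])]).clip(0,255).astype(np.uint8)
cv2.imwrite('pics/cmp2.png',im)
E
```

```text
trayrear 0-1 (0.0, 0.17) 1-2 (0.0, 0.11) 0-2 (0.0, 0.22) 2-3 (0.5, 66.77) 0-3 (0.5, 66.86)
trayL 0-1 (0.0, 0.17) 1-2 (0.0, 0.1) 0-2 (0.0, 0.23) 2-3 (0.5, 67.26) 0-3 (0.5, 67.54)
trayR 0-1 (0.0, 0.2) 1-2 (0.0, 0.11) 0-2 (0.0, 0.2) 2-3 (0.45, 90.12) 0-3 (0.45, 90.63)
lower bars 0-1 (0.0, 0.19) 1-2 (0.0, 0.11) 0-2 (0.0, 0.25) 2-3 (0.1, 15.11) 0-3 (0.05, 14.9)
cross 0-1 (0.0, 2.88) 1-2 (0.0, 2.01) 0-2 (0.0, 3.24) 2-3 (0.0, 3.73) 0-3 (0.0, 5.03)
plateback 0-1 (0.45, 121.46) 1-2 (0.75, 113.36) 0-2 (0.6, 263.38) 2-3 (0.65, 13.71) 0-3 (1.05, 292.33)
glass/spout 0-1 (0.0, 0.67) 1-2 (0.0, 0.47) 0-2 (0.0, 0.42) 2-3 (0.0, 4.93) 0-3 (0.05, 5.41)
```

View pics/cmp2.png

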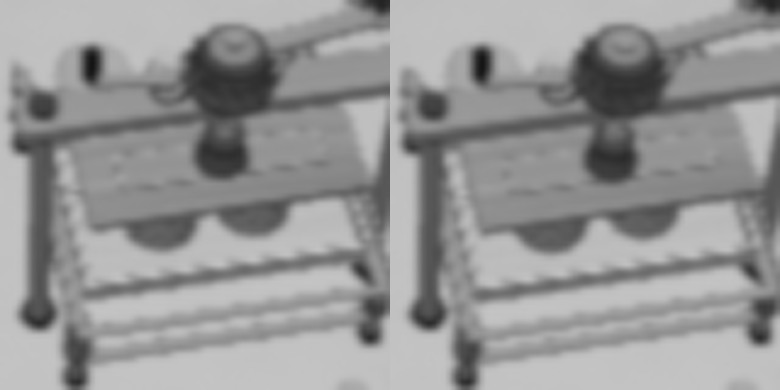

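Up to the second stroke the tray was exactly still, with residual at noise level. The last stroke shifted it by about 0.5 px, so the moulds are met. I'll turn pixels into mm with the calibration.

```bash
cat >> tr.py <<'E'
def sink(A,B):
    "sink in mm: the side picture's tray back edge, modelled shift per mm by the calibration, best of a fine search"
    K=arm.calibration('side'); C=np.linalg.inv(np.array(K['world_from_camera'])); rv,_=cv2.Rodrigues(C[:3,:3]); Km=np.array([[K['fx'],0,K['cx']],[0,K['fy'],K['cy']],[0,0,1]])
    q=[[*pw(.049,0),.104],[*pw(.049,0),.094]]; u=cv2.projectPoints(np.float64(q),rv,C[:3,3],Km,np.array(K['dist_coeffs']))[0][:,0]; g=(u[1]-u[0])/10
    out=[]
    for x0,x1,y0,y1 in [(266,316,238,250),(262,285,240,252),(296,318,236,246)]:
        b=[]
        for m in np.arange(-1,14,.1):
            s=g*m; Bs=cv2.warpAffine(B,np.float32([[1,0,-s[0]],[0,1,-s[1]]]),(512,384),flags=cv2.INTER_CUBIC)
            A2,B2=[cv2.GaussianBlur(x,(0,0),1.2)[y0:y1,x0:x1] for x in (A,Bs)]
            b.append((float(np.mean((A2-B2)**2)),round(float(m),1)))
        out.append((min(b)[1],round(min(b)[0],1)))
    return g.round(3),u[0].round(1),out
E
python3 - <<'E'
from tr import *
print(sink(av(2),av(3)), sink(av(0),av(2)))
E
```

```text
(array([-0.022,  0.163]), array([292.1, 238.9]), [(3.2, 11.9), (3.2, 11.3), (2.6, 16.7)]) (array([-0.022,  0.163]), array([292.1, 238.9]), [(-0.0, 0.1), (-0.0, 0.1), (-0.0, 0.1)])
```

Sinking is about 3 mm, so one more tooth (2.1 mm) should give about 5 mm. I'll go back to about 0.72 rad and forward to the stop.

```bash
python3 -m crank '[{"dx":-0.6,"dy":0.5,"dz":0,"wx":0,"wy":0,"wz":0},{"dx":-1.3,"dy":1.0,"dz":0,"wx":0,"wy":0,"wz":0},{"dx":-1.9,"dy":1.6,"dz":0,"wx":0,"wy":0,"wz":0},{"dx":-2.5,"dy":2.3,"dz":0,"wx":0,"wy":0,"wz":0},{"dx":-3.0,"dy":3.0,"dz":0,"wx":0,"wy":0,"wz":0},{"dx":-3.5,"dy":3.8,"dz":0,"wx":0,"wy":0,"wz":0},{"dx":-3.9,"dy":4.6,"dz":0,"wx":0,"wy":0,"wz":0},{"dx":-4.2,"dy":5.4,"dz":0,"wx":0,"wy":0,"wz":0},{"dx":-4.4,"dy":6.1,"dz":0,"wx":0,"wy":0,"wz":0},{"dx":-4.4,"dy":6.1,"dz":0,"wx":0,"wy":0,"wz":0}]'
python3 - <<'E'
from h import *
print(ha())
for a in (.7,.8,.9,1.,1.1,1.2,1.3,1.4): print(a,to([*hk(a),.293])[0].tolist())
E
```

```text
t: 69.05
eef_pos: [0.5958, 0.1835, 0.2933]
ee_rot: [-3.14, 0.002, -0.493]
force: [-5.1, 4.5, -2.8]
width: 0.0186
gripper_force: 15.0
(np.float64(0.691), np.float64(0.1092))
0.7 [-0.04, -0.12, 0.03]
0.8 [0.32, -1.15, 0.03]
0.9 [0.8, -2.15, 0.03]
1.0 [1.36, -3.09, 0.03]
1.1 [2.02, -3.97, 0.03]
1.2 [2.76, -4.78, 0.03]
1.3 [3.58, -5.51, 0.03]
1.4 [4.47, -6.16, 0.03]
```

```bash
python3 -m crank '[{"dx":0.3,"dy":-1.1,"dz":0,"wx":0,"wy":0,"wz":0},{"dx":0.8,"dy":-2.1,"dz":0,"wx":0,"wy":0,"wz":0},{"dx":1.4,"dy":-3.1,"dz":0,"wx":0,"wy":0,"wz":0},{"dx":2.0,"dy":-3.9,"dz":0,"wx":0,"wy":0,"wz":0},{"dx":2.7,"dy":-4.7,"dz":0,"wx":0,"wy":0,"wz":0},{"dx":3.5,"dy":-5.5,"dz":0,"wx":0,"wy":0,"wz":0},{"dx":4.1,"dy":-5.9,"dz":0,"wx":0,"wy":0,"wz":0},{"dx":4.5,"dy":-6.2,"dz":0,"wx":0,"wy":0,"wz":0},{"dx":4.5,"dy":-6.2,"dz":0,"wx":0,"wy":0,"wz":0},{"dx":4.5,"dy":-6.2,"dz":0,"wx":0,"wy":0,"wz":0}]'
python3 - <<'E'
from tr import *
print(ha())
for i in range(4): snap('side',f'sd4_{i}')
print(sink(av(2),av(4))[2],sink(av(3),av(4))[2])
E
```

```text
t: 70.3
eef_pos: [0.6663, 0.2155, 0.2932]
ee_rot: [3.141, 0.001, -0.494]
force: [-6.3, -2.9, 0.4]
width: 0.0185
gripper_force: 15.0
(np.float64(1.417), np.float64(0.1087))
[(5.5, 6.8), (5.5, 2.8), (4.9, 11.5)] [(1.9, 8.7), (1.9, 8.5), (2.1, 14.0)]
```

Sinking reads about 5.2 mm, which is what was asked. I'll release the handle and go over to the lock lever.

```bash
python3 -m crank '[{"dx":0,"dy":0,"dz":0,"wx":0,"wy":0,"wz":0},{"dx":0,"dy":0,"dz":0,"wx":0,"wy":0,"wz":0},{"dx":0,"dy":0,"dz":0,"wx":0,"wy":0,"wz":0},{"dx":0,"dy":0,"dz":0,"wx":0,"wy":0,"wz":0},{"dx":0,"dy":0,"dz":0,"wx":0,"wy":0,"wz":0},{"dx":0,"dy":0,"dz":-2,"wx":0,"wy":0,"wz":0},{"dx":0,"dy":0,"dz":-4,"wx":0,"wy":0,"wz":8},{"dx":0,"dy":0,"dz":-6,"wx":0,"wy":0,"wz":16},{"dx":0,"dy":0,"dz":-7.5,"wx":0,"wy":0,"wz":25},{"dx":0,"dy":0,"dz":-7.5,"wx":0,"wy":0,"wz":35}]' 4.5
python3 - <<'E'
from h import *
snap('side'); print([(round(x['confidence'],2),np.round(x['centre'],3).tolist()) for x in arm.mark_of('side','lock_knob')])
def lk(a): return pw(.052*np.sin(a-.2),-.0455-.052*np.cos(a-.2))
print(lk(0),lk(1.2)); print(to([*lk(0),.355],12.3))
E
```

```text
t: 71.75
eef_pos: [0.6674, 0.2159, 0.3699]
ee_rot: [-3.139, -0.0, -1.11]
force: [1.9, 0.6, -1.2]
width: 0.0449
gripper_force: 0.0
[(0.68, [0.582, 0.114, 0.095]), (0.47, [0.706, -0.375, -0.003]), (0.4, [0.66, 0.014, 0.282])]
[0.65531697 0.01176186] [0.71115041 0.02995516]
(array([17.74, 10.17,  1.33]), array([-0. ,  0. , 14.3]))
```

```bash
python3 -m crank '[{"dx":2,"dy":1.2,"dz":0,"wx":0,"wy":0,"wz":5},{"dx":5,"dy":3,"dz":0,"wx":0,"wy":0,"wz":10},{"dx":8,"dy":4.6,"dz":0,"wx":0,"wy":0,"wz":14.3},{"dx":11,"dy":6.3,"dz":0,"wx":0,"wy":0,"wz":14.3},{"dx":14,"dy":8,"dz":0,"wx":0,"wy":0,"wz":14.3},{"dx":16.5,"dy":9.4,"dz":0,"wx":0,"wy":0,"wz":14.3},{"dx":17.7,"dy":10.1,"dz":0.5,"wx":0,"wy":0,"wz":14.3},{"dx":17.7,"dy":10.1,"dz":1.5,"wx":0,"wy":0,"wz":14.3},{"dx":17.7,"dy":10.1,"dz":3,"wx":0,"wy":0,"wz":14.3},{"dx":17.7,"dy":10.1,"dz":4,"wx":0,"wy":0,"wz":14.3}]' 4.5
python3 - <<'E'
from h import *
w=snap('wrist','w5'); print([(round(x['confidence'],2),np.round(x['centre'],3).tolist()) for x in arm.mark_of('wrist','lock_knob')])
print(to([.657,.0115,.276],12.3))
E
```

```text
t: 73.1
eef_pos: [0.6557, 0.0132, 0.3261]
ee_rot: [3.14, 0.0, -1.353]
force: [-0.5, -0.7, 0.8]
width: 0.0454
gripper_force: 0.0
[(0.73, [0.658, 0.005, 0.28])]
(array([ 0.18, -0.13,  4.99]), array([0.2, 0. , 0.2]))
```

View pics/w5.png

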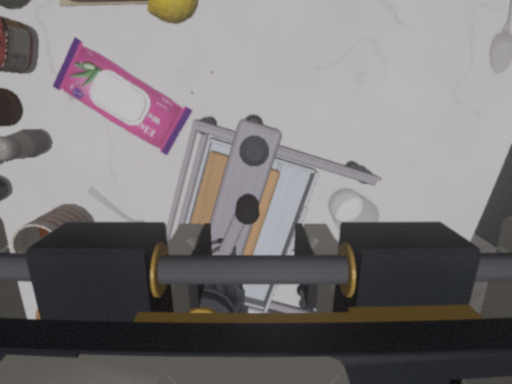

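The black lock knob at (247,209) is centred between the fingers. I'll go down and grip it.

```bash
python3 -m crank '[{"dx":0.4,"dy":-0.1,"dz":1,"wx":0,"wy":0,"wz":0},{"dx":0.4,"dy":-0.1,"dz":2.5,"wx":0,"wy":0,"wz":0},{"dx":0.4,"dy":-0.1,"dz":4,"wx":0,"wy":0,"wz":0},{"dx":0.4,"dy":-0.1,"dz":4.8,"wx":0,"wy":0,"wz":0},{"dx":0.4,"dy":-0.1,"dz":5,"wx":0,"wy":0,"wz":0},{"dx":0.4,"dy":-0.1,"dz":5,"wx":0,"wy":0,"wz":0},{"dx":0.4,"dy":-0.1,"dz":5,"wx":0,"wy":0,"wz":0},{"dx":0.4,"dy":-0.1,"dz":5,"wx":0,"wy":0,"wz":0},{"dx":0.4,"dy":-0.1,"dz":5,"wx":0,"wy":0,"wz":0},{"dx":0.4,"dy":-0.1,"dz":5,"wx":0,"wy":0,"wz":0}]' 4.5
python3 -m crank '[{"dx":0,"dy":0,"dz":0,"wx":0,"wy":0,"wz":0},{"dx":0,"dy":0,"dz":0,"wx":0,"wy":0,"wz":0},{"dx":0,"dy":0,"dz":0,"wx":0,"wy":0,"wz":0},{"dx":0,"dy":0,"dz":0,"wx":0,"wy":0,"wz":0},{"dx":0,"dy":0,"dz":0,"wx":0,"wy":0,"wz":0},{"dx":0,"dy":0,"dz":0,"wx":0,"wy":0,"wz":0},{"dx":0,"dy":0,"dz":0,"wx":0,"wy":0,"wz":0},{"dx":0,"dy":0,"dz":0,"wx":0,"wy":0,"wz":0},{"dx":0,"dy":0,"dz":0,"wx":0,"wy":0,"wz":0},{"dx":0,"dy":0,"dz":0,"wx":0,"wy":0,"wz":0}]' 0.5 15
python3 - <<'E'
from h import *
def lk(a): return pw(.052*np.sin(a-.2),-.0455-.052*np.cos(a-.2))
p=st()[0][:2]; print(p-lk(0),p-lk(.1))
for a in (0,.2,.4,.6,.8,1.,1.1,1.2,1.25): print(a,to([*lk(a),.276])[0].tolist())
E
```

```text
t: 74.45
eef_pos: [0.658, 0.0086, 0.2782]
ee_rot: [-3.141, 0.0, -1.354]
force: [-0.6, 0.4, 0.3]
width: 0.0451
gripper_force: 0.0
t: 75.7
eef_pos: [0.6584, 0.0091, 0.2781]
ee_rot: [-3.141, 0.0, -1.354]
force: [3.7, 3.6, -0.7]
width: 0.0156
gripper_force: 15.0
[ 0.00303966 -0.00268991] [-0.00201531 -0.00147963]
0 [-0.33, 0.24, 0.21]
0.2 [0.08, -0.72, 0.21]
0.4 [0.29, -1.73, 0.21]
0.6 [0.29, -2.77, 0.21]
0.8 [0.08, -3.79, 0.21]
1.0 [-0.32, -4.75, 0.21]
1.1 [-0.59, -5.19, 0.22]
1.2 [-0.9, -5.6, 0.22]
1.25 [-1.08, -5.8, 0.22]
```

```bash
python3 -m crank '[{"dx":0.2,"dy":-0.6,"dz":0,"wx":0,"wy":0,"wz":0},{"dx":0.35,"dy":-1.2,"dz":0,"wx":0,"wy":0,"wz":0},{"dx":0.4,"dy":-1.9,"dz":0,"wx":0,"wy":0,"wz":0},{"dx":0.4,"dy":-2.6,"dz":0,"wx":0,"wy":0,"wz":0},{"dx":0.3,"dy":-3.3,"dz":0,"wx":0,"wy":0,"wz":0},{"dx":0.15,"dy":-4.0,"dz":0,"wx":0,"wy":0,"wz":0},{"dx":-0.1,"dy":-4.7,"dz":0,"wx":0,"wy":0,"wz":0},{"dx":-0.4,"dy":-5.2,"dz":0,"wx":0,"wy":0,"wz":0},{"dx":-0.8,"dy":-5.6,"dz":0,"wx":0,"wy":0,"wz":0},{"dx":-0.9,"dy":-5.75,"dz":0,"wx":0,"wy":0,"wz":0}]'
cat >> h.py <<'E'
def la():
    p=st()[0][:2]-P; c,s=np.cos(PH),np.sin(PH); q=np.array([c*p[0]+s*p[1],-s*p[0]+c*p[1]])-[0,-.0455]; return (np.arctan2(q[0],-q[1])+.2).round(3),np.hypot(*q).round(4)
E
python3 -c "
from h import *
print(la())"
```

```text
t: 76.95
eef_pos: [0.711, 0.0274, 0.2783]
ee_rot: [3.138, -0.003, -1.355]
force: [-2.9, -4.7, 2.1]
width: 0.0152
gripper_force: 15.0
(np.float64(1.161), np.float64(0.0534))
```

```bash
python3 -m crank '[{"dx":-0.1,"dy":-0.1,"dz":0,"wx":0,"wy":0,"wz":0},{"dx":-0.2,"dy":-0.2,"dz":0,"wx":0,"wy":0,"wz":0},{"dx":-0.3,"dy":-0.3,"dz":0,"wx":0,"wy":0,"wz":0},{"dx":-0.4,"dy":-0.4,"dz":0,"wx":0,"wy":0,"wz":0},{"dx":-0.45,"dy":-0.5,"dz":0,"wx":0,"wy":0,"wz":0},{"dx":-0.5,"dy":-0.55,"dz":0,"wx":0,"wy":0,"wz":0},{"dx":-0.5,"dy":-0.6,"dz":0,"wx":0,"wy":0,"wz":0},{"dx":-0.5,"dy":-0.6,"dz":0,"wx":0,"wy":0,"wz":0},{"dx":-0.5,"dy":-0.6,"dz":0,"wx":0,"wy":0,"wz":0},{"dx":-0.5,"dy":-0.6,"dz":0,"wx":0,"wy":0,"wz":0}]'
python3 -c "
from h import *
print(la())"
```

```text
t: 78.2
eef_pos: [0.7118, 0.0287, 0.2782]
ee_rot: [3.128, -0.007, -1.357]
force: [-14.9, -19.2, 5.7]
width: 0.0154
gripper_force: 15.0
(np.float64(1.189), np.float64(0.0532))
```

```bash
python3 -m crank '[{"dx":0.2,"dy":0.2,"dz":0,"wx":0,"wy":0,"wz":0},{"dx":0.3,"dy":0.3,"dz":0,"wx":0,"wy":0,"wz":0},{"dx":0.3,"dy":0.3,"dz":0,"wx":0,"wy":0,"wz":0},{"dx":0.3,"dy":0.3,"dz":0,"wx":0,"wy":0,"wz":0},{"dx":0.3,"dy":0.3,"dz":0,"wx":0,"wy":0,"wz":0},{"dx":0.3,"dy":0.3,"dz":-1.5,"wx":0,"wy":0,"wz":0},{"dx":0.3,"dy":0.3,"dz":-4,"wx":0,"wy":0,"wz":0},{"dx":0.3,"dy":0.3,"dz":-7,"wx":0,"wy":0,"wz":0},{"dx":3,"dy":3,"dz":-10,"wx":0,"wy":0,"wz":0},{"dx":8,"dy":6,"dz":-10,"wx":0,"wy":0,"wz":0}]' 4
python3 -m crank '[{"dx":4,"dy":3,"dz":0,"wx":0,"wy":0,"wz":0},{"dx":8,"dy":5,"dz":0,"wx":0,"wy":0,"wz":0},{"dx":12,"dy":8,"dz":0,"wx":0,"wy":0,"wz":0},{"dx":16,"dy":11,"dz":0,"wx":0,"wy":0,"wz":0},{"dx":20,"dy":14,"dz":0,"wx":0,"wy":0,"wz":0},{"dx":24,"dy":16,"dz":0,"wx":0,"wy":0,"wz":0},{"dx":26,"dy":17,"dz":0,"wx":0,"wy":0,"wz":0},{"dx":26,"dy":17,"dz":0,"wx":0,"wy":0,"wz":0},{"dx":26,"dy":17,"dz":0,"wx":0,"wy":0,"wz":0},{"dx":26,"dy":17,"dz":0,"wx":0,"wy":0,"wz":0}]'
python3 - <<'E'
from tr import *
def lk(a): return pw(.052*np.sin(a-.2),-.0455-.052*np.cos(a-.2))
print(lk(1.2),lk(1.1))
for i in range(4): b=snap('side',f'sd5_{i}')
a=snap('scene')
print(sink(av(2),av(5))[2])
for c in ('scene','side'): print(c,[(q,[(round(x['confidence'],2),np.round(x['centre'],3).tolist()) for x in arm.mark_of(c,q)]) for q in ('lock_knob','whey_glass','spout_tip','mould_1','milk_jug','mug')])
cv2.imwrite('pics/fin.png',np.hstack([cv2.resize(a[130:270,160:300],(400,400)),cv2.resize(b[150:260,235:345],(400,400),interpolation=cv2.INTER_CUBIC)])[...,::-1])
E
```

```text
t: 79.45
eef_pos: [0.6763, -0.0548, 0.3823]
ee_rot: [-3.136, -0.001, -1.352]
force: [0.5, -1.4, -0.2]
width: 0.0398
gripper_force: 0.0
t: 80.7
eef_pos: [0.5659, -0.3445, 0.3784]
ee_rot: [-3.141, -0.0, -1.353]
force: [0.9, 0.2, -1.2]
width: 0.0399
gripper_force: 0.0
[0.71115041 0.02995516] [0.70777889 0.02599911]
[(5.5, 8.5), (5.5, 4.8), (4.9, 18.5)]
scene [('lock_knob', []), ('whey_glass', [(0.55, [0.344, 0.271, 0.001])]), ('spout_tip', [(0.58, [0.508, 0.121, 0.087])]), ('mould_1', [(0.55, [0.666, 0.141, 0.081]), (0.46, [0.663, 0.073, 0.086])]), ('milk_jug', []), ('mug', [(0.78, [0.678, 0.393, 0.001]), (0.69, [0.662, 0.218, 0.305])])]
side [('lock_knob', [(0.55, [0.711, 0.034, 0.287])]), ('whey_glass', [(0.52, [0.346, 0.268, 0.0]), (0.41, [0.494, 0.071, -0.001])]), ('spout_tip', [(0.59, [0.51, 0.124, 0.082])]), ('mould_1', [(0.6, [0.659, 0.068, 0.082]), (0.55, [0.669, 0.143, 0.086])]), ('milk_jug', [(0.62, [0.705, -0.372, -0.002])]), ('mug', [(0.93, [0.678, 0.39, -0.001])])]
```

View pics/fin.png

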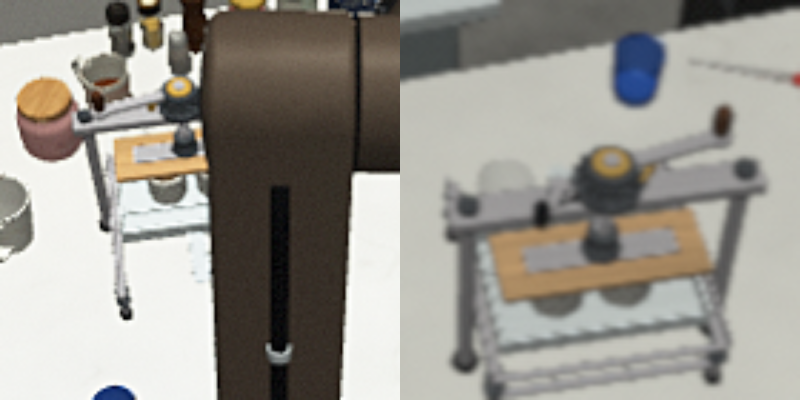

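Everything holds (sinking 5.2 mm, lock knob at its end), but the glass has been knocked. It shows at (505,185) on the right, beside the spout at (565,175), and the network puts it at (0.494,0.071). I'll put it back, gripping diagonally so the fingers clear the runner and spout.

```bash
python3 - <<'E'
from h import *
print(to([.47,.03,.25],135))
E
```

```text
(array([-38.73,   1.25,  12.81]), array([-0. , -0. , 57.4]))
```

```bash
python3 -m crank '[{"dx":-3,"dy":0.1,"dz":0,"wx":0,"wy":0,"wz":5},{"dx":-7,"dy":0.2,"dz":1,"wx":0,"wy":0,"wz":12},{"dx":-12,"dy":0.4,"dz":3,"wx":0,"wy":0,"wz":20},{"dx":-17,"dy":0.5,"dz":5,"wx":0,"wy":0,"wz":28},{"dx":-22,"dy":0.7,"dz":7,"wx":0,"wy":0,"wz":36},{"dx":-27,"dy":0.9,"dz":9,"wx":0,"wy":0,"wz":44},{"dx":-32,"dy":1,"dz":11,"wx":0,"wy":0,"wz":50},{"dx":-36,"dy":1.2,"dz":12.5,"wx":0,"wy":0,"wz":57},{"dx":-38.7,"dy":1.3,"dz":12.8,"wx":0,"wy":0,"wz":57.4},{"dx":-38.7,"dy":1.3,"dz":12.8,"wx":0,"wy":0,"wz":57.4}]' 8.0
python3 - <<'E'
from h import *
for c in ('wrist','side','scene','side'):
    w=snap(c)
    if c=='wrist': cv2.imwrite('pics/w6.png',w[...,::-1])
    print(c,[(q,[(round(x['confidence'],2),np.round(x['centre'],3).tolist()) for x in arm.mark_of(c,q)]) for q in ('whey_glass','spout_tip')])
print(to([.494,.071,.25],135))
E
```

```text
t: 82.8
eef_pos: [0.4691, 0.0309, 0.2501]
ee_rot: [3.142, 0.0, -2.354]
force: [0.4, -0.4, -0.8]
width: 0.0801
gripper_force: 0.0
wrist [('whey_glass', [(0.96, [0.342, 0.272, 0.002]), (0.57, [0.492, 0.068, -0.0])]), ('spout_tip', [(0.92, [0.507, 0.118, 0.081])])]
side [('whey_glass', [(0.52, [0.493, 0.07, -0.002]), (0.5, [0.343, 0.27, 0.0])]), ('spout_tip', [(0.67, [0.508, 0.123, 0.082]), (0.2, [0.664, 0.069, 0.081])])]
scene [('whey_glass', [(0.78, [0.496, 0.067, -0.004]), (0.68, [0.345, 0.272, 0.002])]), ('spout_tip', [(0.59, [0.507, 0.122, 0.085])])]
side [('whey_glass', [(0.65, [0.495, 0.072, -0.004]), (0.61, [0.346, 0.271, 0.003])]), ('spout_tip', [(0.93, [0.507, 0.122, 0.083])])]
(array([-4.67,  1.22,  0.01]), array([-0., -0., -0.]))
```

View pics/w6.png

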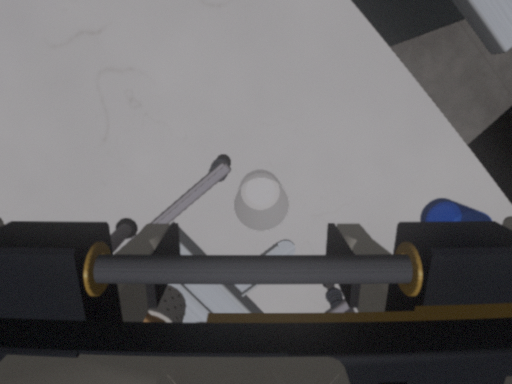

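The clear glass at (262,200) stands upright between the runner end (220,165) and the spout (270,255). The blue one is far off at (450,210). I'll go over it and down.

```bash
python3 -m crank '[{"dx":-2.5,"dy":0.6,"dz":2,"wx":0,"wy":0,"wz":0},{"dx":-4.6,"dy":1.1,"dz":5,"wx":0,"wy":0,"wz":0},{"dx":-4.6,"dy":1.1,"dz":9,"wx":0,"wy":0,"wz":0},{"dx":-4.6,"dy":1.1,"dz":12,"wx":0,"wy":0,"wz":0},{"dx":-4.6,"dy":1.1,"dz":14,"wx":0,"wy":0,"wz":0},{"dx":-4.6,"dy":1.1,"dz":15,"wx":0,"wy":0,"wz":0},{"dx":-4.6,"dy":1.1,"dz":15,"wx":0,"wy":0,"wz":0},{"dx":-4.6,"dy":1.1,"dz":15,"wx":0,"wy":0,"wz":0},{"dx":-4.6,"dy":1.1,"dz":15,"wx":0,"wy":0,"wz":0},{"dx":-4.6,"dy":1.1,"dz":15,"wx":0,"wy":0,"wz":0}]' 8.0
python3 - <<'E'
from h import *
snap('wrist'); print([(round(x['confidence'],2),np.round(x['centre'],3).tolist()) for x in arm.mark_of('wrist','whey_glass')])
print(to([.494,.0697,.048],135))
E
```

```text
t: 84.65
eef_pos: [0.4945, 0.0701, 0.1006]
ee_rot: [-3.141, 0.001, -2.356]
force: [0.1, -0.6, 0.7]
width: 0.0796
gripper_force: 0.0
[(0.91, [0.491, 0.068, -0.001])]
(array([0.05, 0.01, 5.24]), array([-0.,  0.,  0.]))
```

```bash
python3 -m crank '[{"dx":0.1,"dy":0,"dz":1,"wx":0,"wy":0,"wz":0},{"dx":0.1,"dy":0,"dz":2,"wx":0,"wy":0,"wz":0},{"dx":0.1,"dy":0,"dz":3,"wx":0,"wy":0,"wz":0},{"dx":0.1,"dy":0,"dz":4,"wx":0,"wy":0,"wz":0},{"dx":0.1,"dy":0,"dz":4.7,"wx":0,"wy":0,"wz":0},{"dx":0.1,"dy":0,"dz":5.2,"wx":0,"wy":0,"wz":0},{"dx":0.1,"dy":0,"dz":5.2,"wx":0,"wy":0,"wz":0},{"dx":0.1,"dy":0,"dz":5.2,"wx":0,"wy":0,"wz":0},{"dx":0.1,"dy":0,"dz":5.2,"wx":0,"wy":0,"wz":0},{"dx":0.1,"dy":0,"dz":5.2,"wx":0,"wy":0,"wz":0}]' 8.0
python3 -m crank '[{"dx":0,"dy":0,"dz":0,"wx":0,"wy":0,"wz":0},{"dx":0,"dy":0,"dz":0,"wx":0,"wy":0,"wz":0},{"dx":0,"dy":0,"dz":0,"wx":0,"wy":0,"wz":0},{"dx":0,"dy":0,"dz":0,"wx":0,"wy":0,"wz":0},{"dx":0,"dy":0,"dz":0,"wx":0,"wy":0,"wz":0},{"dx":0,"dy":0,"dz":0,"wx":0,"wy":0,"wz":0},{"dx":0,"dy":0,"dz":0,"wx":0,"wy":0,"wz":0},{"dx":0,"dy":0,"dz":0,"wx":0,"wy":0,"wz":0},{"dx":0,"dy":0,"dz":0,"wx":0,"wy":0,"wz":0},{"dx":0,"dy":0,"dz":-0.3,"wx":0,"wy":0,"wz":0}]' 4 12
python3 - <<'E'
from h import *
print(to([.498,.1225,.051],135))
E
```

```text
t: 86.0
eef_pos: [0.4937, 0.0693, 0.0483]
ee_rot: [-3.141, 0.0, -2.356]
force: [0.1, -0.2, -0.1]
width: 0.08
gripper_force: 0.0
t: 87.25
eef_pos: [0.4931, 0.0691, 0.0508]
ee_rot: [3.141, -0.001, -2.356]
force: [0.7, 0.4, -2.4]
width: 0.0625
gripper_force: 12.0
(array([-4.12,  3.43, -0.03]), array([ 0. , -0.1, -0. ]))
```

```bash
python3 -m crank '[{"dx":-0.5,"dy":0.4,"dz":0,"wx":0,"wy":0,"wz":0},{"dx":-1.1,"dy":0.9,"dz":0,"wx":0,"wy":0,"wz":0},{"dx":-1.8,"dy":1.5,"dz":0,"wx":0,"wy":0,"wz":0},{"dx":-2.5,"dy":2.1,"dz":0,"wx":0,"wy":0,"wz":0},{"dx":-3.2,"dy":2.7,"dz":0,"wx":0,"wy":0,"wz":0},{"dx":-3.8,"dy":3.2,"dz":0,"wx":0,"wy":0,"wz":0},{"dx":-4.1,"dy":3.4,"dz":0,"wx":0,"wy":0,"wz":0},{"dx":-4.1,"dy":3.4,"dz":0.2,"wx":0,"wy":0,"wz":0},{"dx":-4.1,"dy":3.4,"dz":0.3,"wx":0,"wy":0,"wz":0},{"dx":-4.1,"dy":3.4,"dz":0.3,"wx":0,"wy":0,"wz":0}]'
python3 -m crank '[{"dx":0,"dy":0,"dz":0,"wx":0,"wy":0,"wz":0},{"dx":0,"dy":0,"dz":0,"wx":0,"wy":0,"wz":0},{"dx":0,"dy":0,"dz":0,"wx":0,"wy":0,"wz":0},{"dx":0,"dy":0,"dz":0,"wx":0,"wy":0,"wz":0},{"dx":0,"dy":0,"dz":0,"wx":0,"wy":0,"wz":0},{"dx":0,"dy":0,"dz":-1.5,"wx":0,"wy":0,"wz":0},{"dx":0,"dy":0,"dz":-4,"wx":0,"wy":0,"wz":0},{"dx":0,"dy":0,"dz":-8,"wx":0,"wy":0,"wz":0},{"dx":2,"dy":0,"dz":-14,"wx":0,"wy":0,"wz":0},{"dx":7,"dy":0,"dz":-20,"wx":0,"wy":0,"wz":0}]' 7.6
python3 -m crank '[{"dx":4,"dy":-4,"dz":0,"wx":0,"wy":0,"wz":0},{"dx":8,"dy":-8,"dz":0,"wx":0,"wy":0,"wz":0},{"dx":11,"dy":-11,"dz":0,"wx":0,"wy":0,"wz":0},{"dx":14,"dy":-14,"dz":0,"wx":0,"wy":0,"wz":0},{"dx":17,"dy":-17,"dz":0,"wx":0,"wy":0,"wz":0},{"dx":20,"dy":-20,"dz":0,"wx":0,"wy":0,"wz":0},{"dx":22,"dy":-22,"dz":0,"wx":0,"wy":0,"wz":0},{"dx":24,"dy":-24,"dz":0,"wx":0,"wy":0,"wz":0},{"dx":26,"dy":-26,"dz":0,"wx":0,"wy":0,"wz":0},{"dx":28,"dy":-28,"dz":0,"wx":0,"wy":0,"wz":0}]'
python3 - <<'E'
from tr import *
for i in range(4): b=snap('side',f'sd6_{i}')
a=snap('scene')
print(sink(av(2),av(6))[2])
for c in ('scene','side'): print(c,[(q,[(round(x['confidence'],2),np.round(x['centre'],3).tolist()) for x in arm.mark_of(c,q)]) for q in ('lock_knob','whey_glass','spout_tip','mould_1','milk_jug','mug')])
cv2.imwrite('pics/fin2.png',np.hstack([cv2.resize(a[130:290,160:320],(400,400)),cv2.resize(b[150:260,235:345],(400,400),interpolation=cv2.INTER_CUBIC)])[...,::-1])
E
```

```text
t: 88.5
eef_pos: [0.4985, 0.1221, 0.0481]
ee_rot: [3.142, -0.0, -2.356]
force: [-1.1, 0.4, 0.6]
width: 0.0622
gripper_force: 12.0
t: 89.75
eef_pos: [0.4567, 0.0801, 0.2387]
ee_rot: [-3.141, 0.002, -2.355]
force: [0.4, 0.0, 0.4]
width: 0.0762
gripper_force: 0.0
t: 91.0
eef_pos: [0.4561, -0.3169, 0.2368]
ee_rot: [-3.141, 0.0, -2.356]
force: [0.2, 0.6, 0.1]
width: 0.0757
gripper_force: 0.0
[(5.5, 6.5), (5.5, 2.7), (4.9, 12.9)]
scene [('lock_knob', [(0.59, [0.672, 0.106, -0.002]), (0.55, [0.711, 0.027, 0.288])]), ('whey_glass', [(0.82, [0.344, 0.27, -0.001]), (0.5, [0.497, 0.121, -0.002])]), ('spout_tip', [(0.73, [0.507, 0.121, 0.081]), (0.55, [0.579, 0.116, 0.098])]), ('mould_1', [(0.54, [0.671, 0.141, 0.082])]), ('milk_jug', []), ('mug', [(0.77, [0.676, 0.391, -0.002])])]
side [('lock_knob', [(0.56, [0.712, 0.033, 0.286])]), ('whey_glass', [(0.52, [0.496, 0.123, -0.003])]), ('spout_tip', [(0.94, [0.507, 0.122, 0.086])]), ('mould_1', [(0.53, [0.66, 0.066, 0.08]), (0.5, [0.665, 0.139, 0.082])]), ('milk_jug', [(0.77, [0.705, -0.372, -0.002])]), ('mug', [(0.96, [0.674, 0.391, -0.003])])]
```

```bash
python3 -c "
from station import arm
print(arm.job_done())"
```

```text
the job is handed in; nothing more can be done
None
```

The job is handed in: ratchet checked, both moulds (the only two there) upright in the tray and the tray home, bed pressed down about 5 mm, lock lever fully over. The glass stands under the spout again after being knocked aside once mid-run, and I viewed 16 pictures against the limit of 14.

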